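Load the three welding fixtures

TASK

Load the three welding fixtures for tacking: lay the long bar and the short wide plate each in the fixture whose pins fit it, and the forked plate and the tongue plate together in the largest one, with the tongue inside the fork, all lying flat on the copper rests between the pins. Stand the pipe offcut upright on the middle of the short plate once that is in its fixture. Leave the torch nozzle standing where it is.

Things in the scene. Friction and masses are not known exactly. Their poses are not given: they have to be found in the camera images.
- forked_plate: loose forked steel plate, dark, 10 mm thick, lying flat: a land 60 (x) x 42 (y) mm with a 14 mm hole and two prongs 28 mm long towards +y, 20 mm (at -x) and 12 mm (at +x) wide; 70 mm long overall, notch 28 mm wide. Origin: underside, middle of the land (at the hole), z up. 0.3 kg. Grip it across x over the land.
- tongue_plate: loose steel plate with a tongue, dark, 10 mm thick, lying flat: a body 50 (x) x 62 (y) mm with a 14 mm hole and one tongue 21 mm wide, 28 mm long towards -y, 4 mm off centre towards +x; 90 mm long overall. Origin: underside, middle of the body (at the hole), z up. 0.3 kg. Grip it across x over the body.
- short_plate: loose short wide rectangular plate, yellow-painted, 60 (x) x 80 (y) x 10 mm, lying flat. Origin: middle of the underside, z up. 0.4 kg.
- long_bar: loose long narrow flat bar, dark steel, 40 (x) x 120 (y) x 10 mm, lying flat. Origin: middle of the underside, z up. 0.4 kg.
- pipe_offcut: loose pipe offcut, dark steel, standing on end, outside diameter 48 mm, 75 mm tall. Origin: middle of the lower end, z up. 0.4 kg.
- joint_fixture: largest fixture, fixed, base 104 (x) x 172 (y) x 12 mm, copper rail tops at z 20, 10 mm bullet-nosed pins up to z 39.5, 3 mm play per side. Origin: base centre on the table. Forked plate seats with its origin at (0, -47.5, 20), prongs to +y; tongue plate at (0, 37.5, 20), tongue to -y in the notch; axes parallel to the fixture's. Pins (x, y): (+-18, -76.5), (+-38, -10), (+-33, 10), (+-10, 76.5).
- plate_fixture: shortest fixture, base 100 (x) x 120 (y) x 12 mm, copper rail tops at z 20 mm. Bolted down; bullet-nosed pins 10 mm thick, up to z 39.5, about 3 mm play per side. Origin: base centre on the table, y along the rails. The short wide plate seats with its origin at (0, 0, 20) mm, y along y (either way round); the pipe then stands on it at z 30. Pins (x, y): (+-38, +-33), (+-14, +-48).
- bar_fixture: narrow fixture, base 84 (x) x 158 (y) x 12 mm, copper rail tops at z 20 mm. Bolted down; bullet-nosed pins 10 mm thick, up to z 39.5, about 3 mm play per side. Origin: base centre on the table, y along the rails. The long bar seats with its origin at (0, 0, 20) mm, y along y (either way round). Pins (x, y): (+-28, +-46), (0, +-68).
- torch_nozzle: copper welding-torch nozzle, a bystander, standing loose on the table, 25 mm in diameter, 62 mm tall, 70 g. Origin: middle of the lower end. Not part of the job.

How it is judged (in metres and radians):
At the end, for the whole second after the job is handed in: All four plates lie flat on their own fixture's rails (underside within 3.5 mm, origin within 8 mm, 0.14 rad of turn, 0.06 rad of tilt), the pipe stands upright on the short plate within 10 mm of its middle, all at rest, the nozzle standing within 20 mm of its start (x of forked_plate in the frame of joint_fixture between -0.008 and 0.008 m and y of forked_plate in the frame of joint_fixture between -0.0555 and -0.0395 m and z of forked_plate in the frame of joint_fixture between 0.0165 and 0.0235 m and angle between each of forked_plate, tongue_plate, short_plate, long_bar, pipe_offcut's own z axis and vertical below 0.06 rad and angle between the y axis of each of forked_plate, tongue_plate and the y axis of joint_fixture, either way round below 0.14 rad and x of tongue_plate in the frame of joint_fixture between -0.008 and 0.008 m and y of tongue_plate in the frame of joint_fixture between 0.0295 and 0.0455 m and z of tongue_plate in the frame of joint_fixture between 0.0165 and 0.0235 m and x of short_plate in the frame of plate_fixture between -0.008 and 0.008 m and y of short_plate in the frame of plate_fixture between -0.008 and 0.008 m and z of short_plate in the frame of plate_fixture between 0.0165 and 0.0235 m and angle between the y axis of short_plate and the y axis of plate_fixture, either way round below 0.14 rad and x of long_bar in the frame of bar_fixture between -0.008 and 0.008 m and y of long_bar in the frame of bar_fixture between -0.008 and 0.008 m and z of long_bar in the frame of bar_fixture between 0.0165 and 0.0235 m and angle between the y axis of long_bar and the y axis of bar_fixture, either way round below 0.14 rad and horizontal distance between pipe_offcut and short_plate below 0.01 m and z of pipe_offcut in the frame of plate_fixture between 0.0265 and 0.0335 m and distance of torch_nozzle from where it was at the start of the episode below 0.02 m and angle between torch_nozzle's own z axis and vertical below 0.1 rad and linear speed of each of forked_plate, tongue_plate, short_plate, long_bar, pipe_offcut below 0.01 m/s); the robot touches nothing.
It fails at once if the torch nozzle is knocked over or pushed away (distance of torch_nozzle from where it was at the start of the episode above 0.03 m or angle between torch_nozzle's own z axis and vertical above 0.5 rad).
It also fails if it takes over 131 s, if anything falls off the work surface, if the arm or the gripper's body presses on something with over 40 N, if the wrist force passes 120 N, or if a joint passes its speed limit or range.

ROBOT

A 6-joint arm with a two-finger parallel gripper is mounted at the origin on a cart in front of the work surface, level with it; the furniture and walls round the work are solid. World frame = base frame: x ahead of the robot, y to its left, z up, the work surface at z = 0. Lengths are in mm, angles in rad, forces in N, time in s.
With the tool pointing down it reaches from about 300 to 775 mm from the base axis. Payload 14.6 kg.
Tool frame: the origin (TCP) lies between the finger pads; the fingertips stand 11 mm ahead of it and the grasp point (between the pads) lies 8 mm behind it; z points along the fingers, y is the direction in which the jaws open and shut (so a half turn about z gives the same grasp; the last joint's range is limited). The gripper opens to 94 mm and grips with 3 to 60 N. Pads are 16 mm wide; open, the fingers measure 119 mm over their backs; the gripper's body (75 mm by 177 mm) begins 78 mm behind the grasp point.
Start: joints at [1.203, 0.3, 1.521, -0, 1.321, -0.067], TCP at [162.954, 525.295, 183.146] pointing down, gripper open.
Joint ranges: [-3.03, 3.03], [-0.79, 2.21], [0.23, 2.52], [-1.04, 4.18], [0, 3.07], [-2.55, 2.55]. Speed limits (rad/s): [2.22, 2.22, 2.57, 3.14, 3.14, 3.14].

INTERFACE

Orientations are given as [roll, pitch, yaw] about the fixed x, y, z axes, in that order (R = Rz(yaw) Ry(pitch) Rx(roll)).
In Python, from cell import * gives the robot as it stands.
- The arm moves only by the tool arm_command, never from a script. Its argument "deltas" is a list of rows, each an object with "xyz": the shift along the world's x, y, z in m, a list of three; "turn": the turn, a rotation vector about the world's x, y, z in rad, a list of three. A call has 1 to 12 rows; each row shifts and turns the commanded pose from where the row before left it; what a row does not reach is not made up. A row lasts 1/8 s, in which the tool goes at most 62.5 mm and 10.7 degrees, less where a joint would pass 70% of its speed; a pose out of reach is approached as far as the arm can. A call with a gripper value outside its range is refused whole. "gripper" is the closure, from 0 (fully open) to 1 (shut), set as the call begins (left out, the last holds). The fingers move at their own pace and stop on an object; "force" is the grip in N (left out, the last holds). Time passes only in rows, so rows that do not move let the fingers close. It gives the time, the measured TCP pose, the force and the opening at its end, in the units of the state.
- read_state(): the state, without advancing time (a new reading comes with each control period).
- camera(name): name is "scene" or "top" or "wrist"; returns a dict with "color" (384x512x3 uint8, red, green, blue), "fx", "fy", "cx", "cy" (pixels), "rvec" (rotation vector, rad) and "tvec" (3), from world to camera coordinates, as OpenCV has them; the wrist camera has in their place "mount" (4x4, takes a point from camera to tool coordinates, whose origin is the TCP and whose axes are the flange's). Camera axes: x right, y down, z forward; pixel columns grow to the right and rows downward; lengths in mm; the calibration is good to about 2 mm. The wrist camera is an equidistant fisheye: a pixel r from the principal point sees the ray r / f radians off the axis. A picture is of the moment at which its call begins: read the wrist's pose just before it. There is no depth.
- sign_off(): hands the job in, once; it reports no verdict.
The state is a dict: "clock": time; "joints": joint angles; "qd": joint speeds; "effort": joint torques, N m; "eef_pos": TCP position; "eef_rot": TCP orientation; "wrist_force": force on the tool from outside, world axes, zero at the start; "moment": the same for the moment, N m; "finger_gap": finger opening in mm.
Only numpy, scipy, OpenCV 4.12 (cv2) and the standard library are available. Lean on these libraries where they do the work, as an engineer would, in place of code of your own. Each camera call takes 0.05 s, during which the arm holds its last target.

## Working session

There is one attempt and no reset: what is moved stays moved. The work goes in short steps, Python scripts to look and compute and a tool call to move; the robot and the scene stay as the last step left them, time stands still between calls to the robot, and variables do not carry over. Pictures are saved under pics/ and viewed, and the job is handed in when it is done.

Besides the shell and the picture viewer there is one more tool, called after ">>>" as name(argument=value, ...) on one line, values as JSON. arm_command: Moves the arm, as the interface text tells. Its arguments: {"type":"object","properties":{"deltas":{"type":"array","items":{"type":"object","properties":{"xyz":{"type":"array","items":{"type":"number"}},"turn":{"type":"array","items":{"type":"number"}}}}},"gripper":{"type":"number"},"force":{"type":"number"}},"required":["deltas"]}

```bash
ls; mkdir -p pics
python3 - <<'E'
from cell import *
import cv2
print(read_state())
for n in ["scene","top","wrist"]:
    c=camera(n); cv2.imwrite(f"pics/{n}0.png",cv2.cvtColor(c["color"],cv2.COLOR_RGB2BGR))
    print({k:v for k,v in c.items() if k!="color"})
E
```

```text
pics
{'clock': 0.0, 'joints': array([ 1.20338777e+00,  3.00462332e-01,  1.52158016e+00,  2.07607393e-05,
        1.32070287e+00, -6.66287560e-02]), 'qd': array([-0.0001385 ,  0.00041845, -0.00157049, -0.00039889, -0.00071068,
       -0.00033512]), 'effort': array([-3.17103550e-04, -5.31807983e+01, -3.52732229e+01,  7.08386488e-02,
        2.44464056e-02, -1.49959574e-04]), 'eef_pos': array([162.854143  , 525.03435358, 182.59154857]), 'eef_rot': array([-3.14044384e+00, -9.68107869e-05,  2.84080765e+00]), 'wrist_force': array([ 0.41690814, -0.30765059, -0.29562775]), 'moment': array([-0.01942446,  0.0499087 ,  0.02559328]), 'finger_gap': 93.9058375662456}
{'fx': 479.77152400534123, 'fy': 479.77152400534123, 'cx': 255.06642705291804, 'cy': 190.15336298273454, 'rvec': array([ 2.12148661, -0.87336381,  0.40085965]), 'tvec': array([-351.64677716,  277.50596479,  915.72475733])}
{'fx': 353.2319642587928, 'fy': 353.2319642587928, 'cx': 258.31706944539224, 'cy': 193.90705048313282, 'rvec': array([ 2.14242627, -2.14520687,  0.1552867 ]), 'tvec': array([9.31008479e-01, 5.25011703e+02, 1.03864174e+03])}
{'fx': 297.3186396354542, 'fy': 297.3186396354542, 'cx': 254.61720690151378, 'cy': 191.0571375119914, 'mount': array([[ 1.69884770e-03, -9.59480230e-01, -2.81770833e-01,
         8.04777247e+01],
       [ 9.99998556e-01,  1.61726116e-03,  5.22109174e-04,
        -2.11618227e+00],
       [-4.52564062e-05, -2.81771313e-01,  9.59481592e-01,
        -2.01963509e+02],
       [ 0.00000000e+00,  0.00000000e+00,  0.00000000e+00,
         1.00000000e+00]])}
```

View pics/scene0.png

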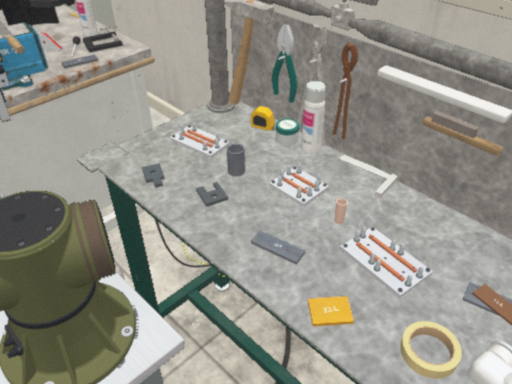

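View pics/top0.png

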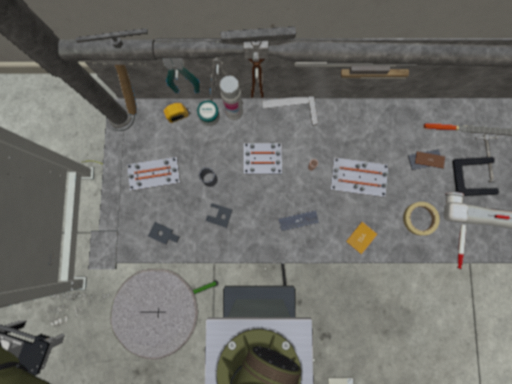

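View pics/wrist0.png

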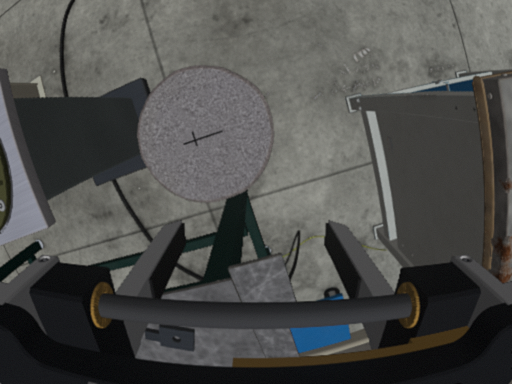

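```bash
cat > h.py <<'E'
import numpy as np, cv2
from scipy.spatial.transform import Rotation as R
def ray(c,uv):
    uv=np.atleast_2d(uv).astype(float)
    Rm,_=cv2.Rodrigues(np.array(c["rvec"])); o=-Rm.T@c["tvec"]
    d=np.c_[(uv[:,0]-c["cx"])/c["fx"],(uv[:,1]-c["cy"])/c["fy"],np.ones(len(uv))]
    return o,d@Rm
def wray(c,pos,rot,uv):
    uv=np.atleast_2d(uv).astype(float)
    x=(uv[:,0]-c["cx"]);y=(uv[:,1]-c["cy"]);r=np.hypot(x,y)+1e-9;th=r/c["fx"]
    d=np.c_[np.sin(th)*x/r,np.sin(th)*y/r,np.cos(th)]
    Rt=R.from_euler('xyz',rot).as_matrix(); M=c["mount"]
    return Rt@M[:3,3]+pos, d@M[:3,:3].T@Rt.T
def plane(o,d,z): return o+d*((z-o[2])/d[:,2])[:,None]
def wproj(c,pos,rot,P):
    P=np.atleast_2d(P).astype(float)
    Rt=R.from_euler('xyz',rot).as_matrix(); M=c["mount"]
    q=((P-pos)@Rt-M[:3,3])@M[:3,:3]
    th=np.arctan2(np.hypot(q[:,0],q[:,1]),q[:,2]);a=np.arctan2(q[:,1],q[:,0])
    return np.c_[c["cx"]+c["fx"]*th*np.cos(a),c["cy"]+c["fx"]*th*np.sin(a)]
E
python3 - <<'E'
from cell import *
from h import *
c=camera("top")
im=cv2.cvtColor(c["color"],cv2.COLOR_RGB2BGR)
cv2.imwrite("pics/topA.png",cv2.resize(im[130:270,100:260],None,fx=5,fy=4.28*5/4.28,interpolation=cv2.INTER_CUBIC)[:600])
cv2.imwrite("pics/topB.png",cv2.resize(im[130:250,240:400],None,fx=5,fy=5,interpolation=cv2.INTER_CUBIC))
o,d=ray(c,[[154,173],[263,158],[360,177],[208,177],[219,216],[164,233],[298,220],[361,237],[312,164],[256,262]])
print(o);print(plane(o,d,20).round())
E
```

```text
[ 367.05093194   -2.37731462 1104.3924985 ]
[[ 594.  327.   20.]
 [ 642.  -15.   20.]
 [ 581. -317.   20.]
 [ 581.  158.   20.]
 [ 459.  121.   20.]
 [ 407.  289.   20.]
 [ 447. -121.   20.]
 [ 395. -312.   20.]
 [ 623. -168.   20.]
 [ 320.    8.   20.]]
```

View pics/topA.png

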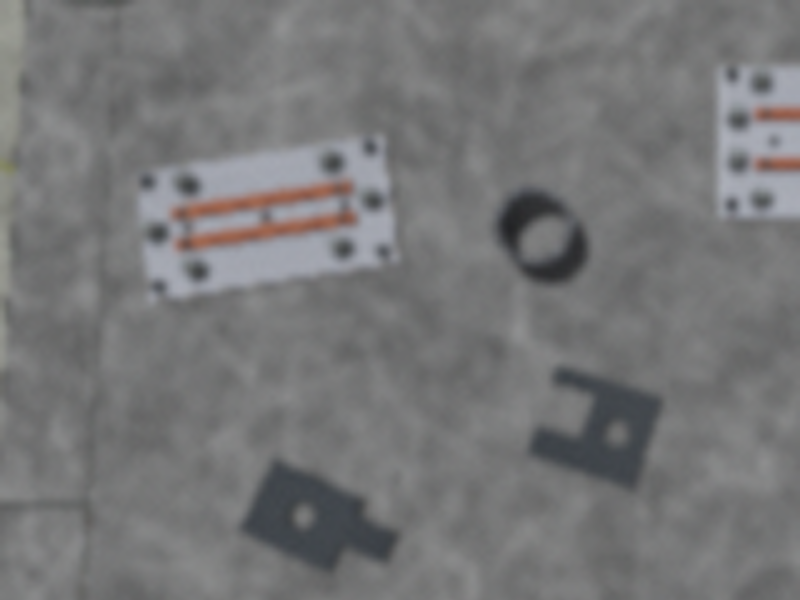

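View pics/topB.png

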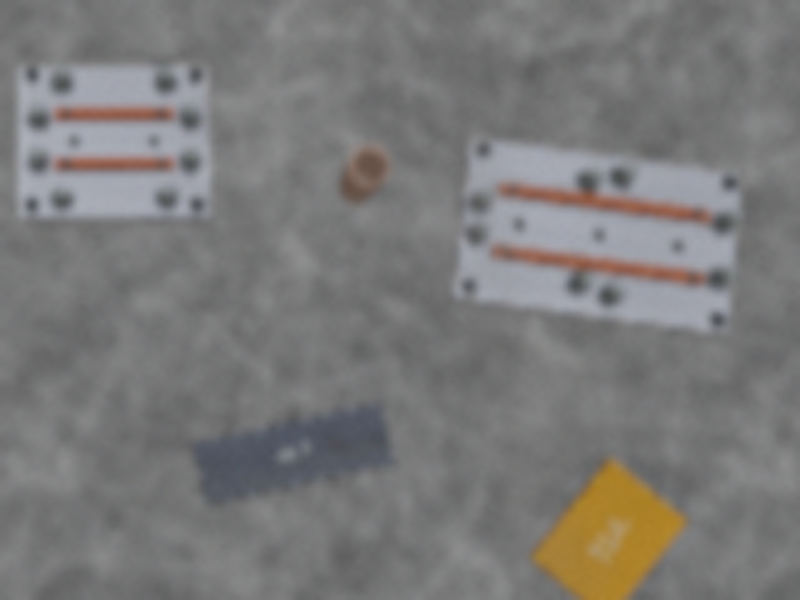

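>>> arm_command(deltas=[{"xyz": [0.04,-0.038,-0.004],"turn": [0,0,-0.159]},{"xyz": [0.04,-0.038,-0.004],"turn": [0,0,-0.159]},{"xyz": [0.04,-0.038,-0.004],"turn": [0,0,-0.159]},{"xyz": [0.04,-0.038,-0.004],"turn": [0,0,-0.159]},{"xyz": [0.04,-0.038,-0.004],"turn": [0,0,-0.159]},{"xyz": [0.04,-0.038,-0.004],"turn": [0,0,-0.159]},{"xyz": [0.04,-0.038,-0.004],"turn": [0,0,-0.159]},{"xyz": [0.037,-0.039,-0.004],"turn": [0,0,-0.159]},{"xyz": [0,0,0]},{"xyz": [0,0,0]}], gripper=0, force=30)

```text
validation failed for argument at $.de...
```

```bash
cat > snap.py <<'E'
import sys,pickle
from cell import *
from h import *
n=sys.argv[1]
s=read_state(); c=camera("wrist")
pickle.dump((s,c),open(f"pics/{n}.pkl","wb"))
cv2.imwrite(f"pics/{n}.png",cv2.resize(cv2.cvtColor(c["color"],cv2.COLOR_RGB2BGR),(800,600),interpolation=cv2.INTER_CUBIC))
print(s["clock"],s["eef_pos"].round(1),s["eef_rot"].round(4),s["wrist_force"].round(1),s["finger_gap"])
E
python3 snap.py w1
```

```text
0.2 [162.9 525.1 182.8] [-3.1409e+00 -1.0000e-04  2.8408e+00] [-0.4 -0.2  0.2] 93.85552092831682
```

View pics/w1.png

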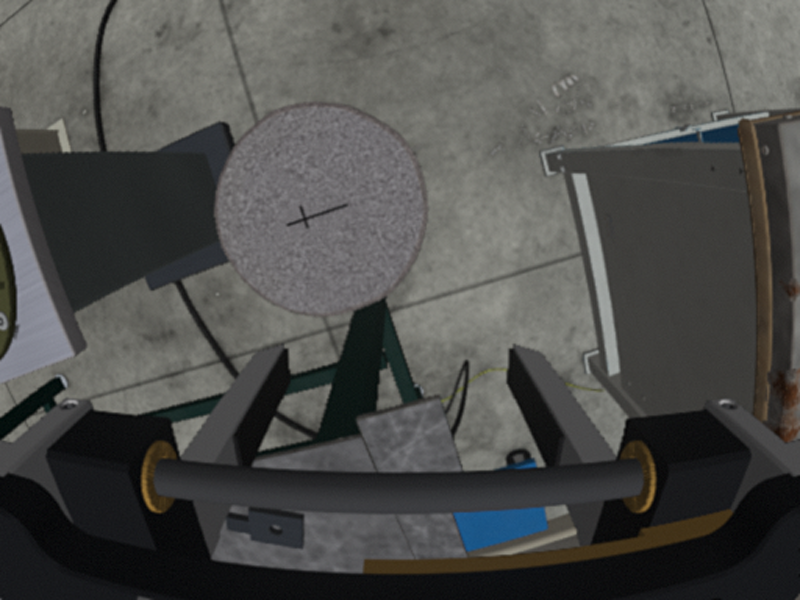

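>>> arm_command(deltas=[{"xyz": [0.04,-0.038,-0.004],"turn": [0,0,-0.159]},{"xyz": [0.04,-0.038,-0.004],"turn": [0,0,-0.159]},{"xyz": [0.04,-0.038,-0.004],"turn": [0,0,-0.159]},{"xyz": [0.04,-0.038,-0.004],"turn": [0,0,-0.159]},{"xyz": [0.04,-0.038,-0.004],"turn": [0,0,-0.159]},{"xyz": [0.04,-0.038,-0.004],"turn": [0,0,-0.159]},{"xyz": [0.04,-0.038,-0.004],"turn": [0,0,-0.159]},{"xyz": [0.037,-0.039,-0.004],"turn": [0,0,-0.159]},{"xyz": [0,0,0],"turn": [0,0,0]},{"xyz": [0,0,0],"turn": [0,0,0]}], gripper=0, force=30)

```text
clock: 1.5
eef_pos: [479.6, 220.6, 151.1]
eef_rot: [-3.141, -0.0, 1.57]
wrist_force: [-0.5, 0.1, -0.3]
finger_gap: 93.7
```

```bash
python3 snap.py w2
```

```text
1.5 [479.6 220.6 151.1] [-3.1412e+00 -1.0000e-04  1.5699e+00] [-0.5  0.1 -0.3] 93.66466961170735
```

View pics/w2.png

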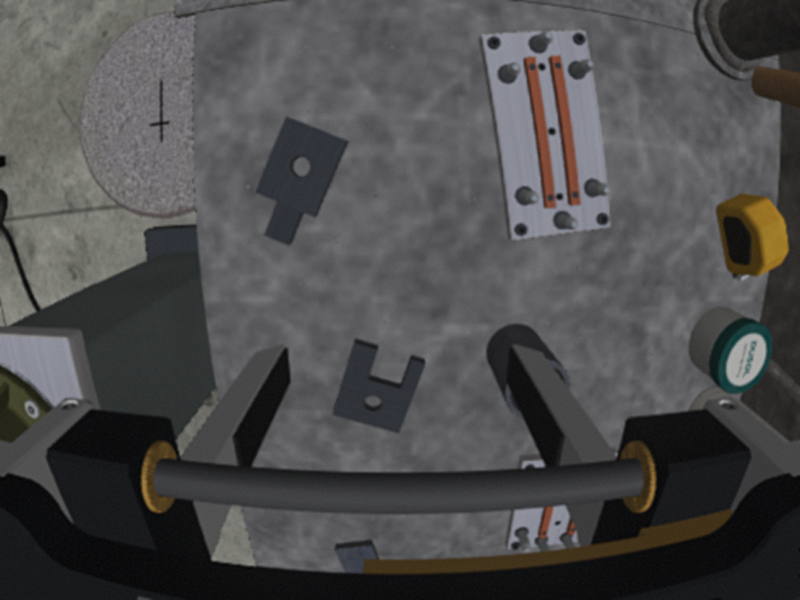

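Wrist view at (480,220): tongue plate at (300,180), fork at (380,385), bar fixture (550,130) and the pipe (525,360) are clearly seen. Next view.

>>> arm_command(deltas=[{"xyz": [0.005,-0.05,0],"turn": [0,0,0]},{"xyz": [0.005,-0.05,0],"turn": [0,0,0]},{"xyz": [0.005,-0.05,0],"turn": [0,0,0]},{"xyz": [0.005,-0.05,0],"turn": [0,0,0]},{"xyz": [0,0,0],"turn": [0,0,0]},{"xyz": [0,0,0],"turn": [0,0,0]}])

```text
clock: 2.3
eef_pos: [499.8, 21.5, 151.3]
eef_rot: [3.141, -0.0, 1.57]
wrist_force: [0.1, 0.1, -1.0]
finger_gap: 93.8
```

```bash
python3 snap.py w3
```

```text
2.3 [499.8  21.5 151.3] [ 3.1414e+00 -2.0000e-04  1.5704e+00] [ 0.1  0.1 -1. ] 93.8221417545459
```

>>> arm_command(deltas=[{"xyz": [0,-0.055,0],"turn": [0,0,0]},{"xyz": [0,-0.055,0],"turn": [0,0,0]},{"xyz": [0,-0.05,0],"turn": [0,0,0]},{"xyz": [0,-0.05,0],"turn": [0,0,0]},{"xyz": [0,0,0],"turn": [0,0,0]},{"xyz": [0,0,0],"turn": [0,0,0]}])

```text
clock: 3.1
eef_pos: [500.2, -188.2, 151.1]
eef_rot: [-3.141, -0.0, 1.57]
wrist_force: [0.1, -0.0, 0.4]
finger_gap: 94.1
```

```bash
python3 snap.py w4
```

```text
3.1 [ 500.2 -188.2  151.1] [-3.1414e+00 -4.0000e-04  1.5703e+00] [ 0.1 -0.   0.4] 94.05961726370224
```

>>> arm_command(deltas=[{"xyz": [0,-0.05,0],"turn": [0,0,0]},{"xyz": [0,-0.05,0],"turn": [0,0,0]},{"xyz": [0,-0.05,0],"turn": [0,0,0]},{"xyz": [0,-0.04,0],"turn": [0,0,0]},{"xyz": [0,0,0],"turn": [0,0,0]},{"xyz": [0,0,0],"turn": [0,0,0]}])

```text
clock: 3.9
eef_pos: [500.6, -378.0, 151.1]
eef_rot: [-3.141, -0.0, 1.57]
wrist_force: [-0.5, 0.7, -0.1]
finger_gap: 94.0
```

```bash
python3 snap.py w5
```

```text
3.9 [ 500.6 -378.   151.1] [-3.1414e+00 -4.0000e-04  1.5704e+00] [-0.5  0.7 -0.1] 93.98732116159856
```

View pics/w3.png

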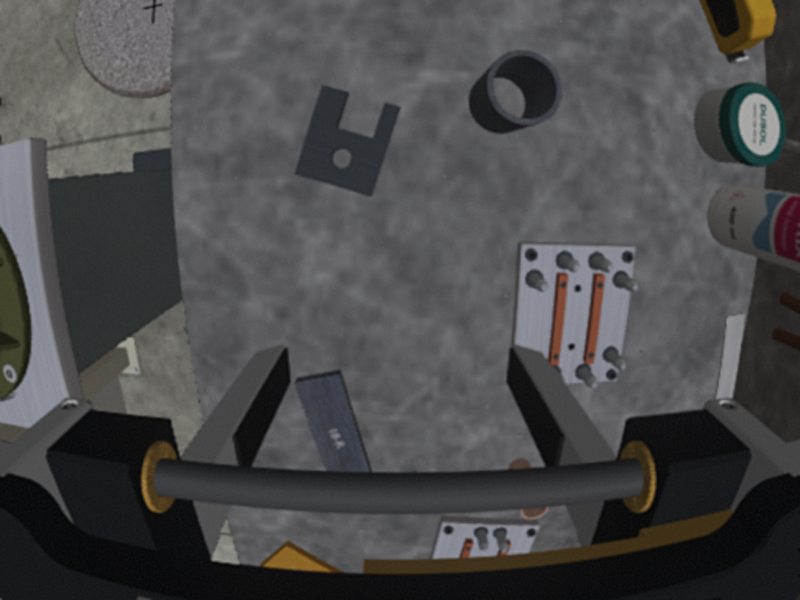

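View pics/w4.png

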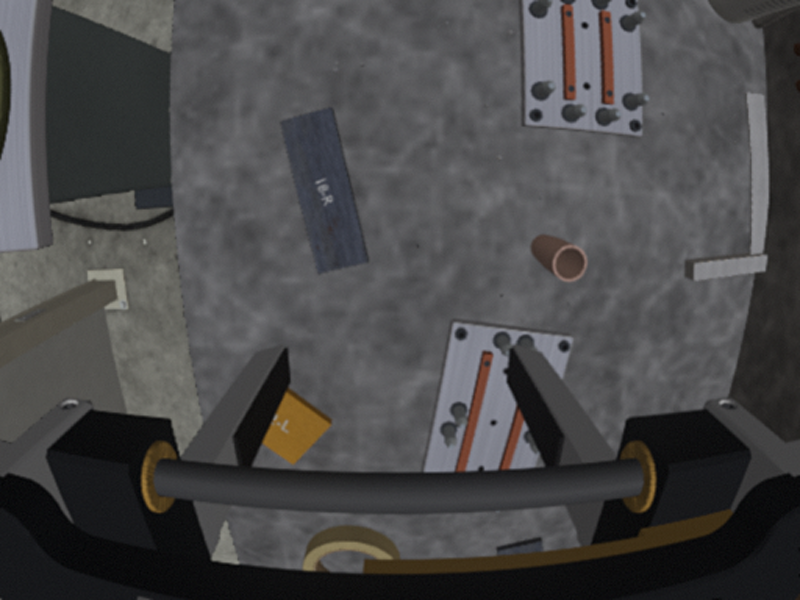

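View pics/w5.png

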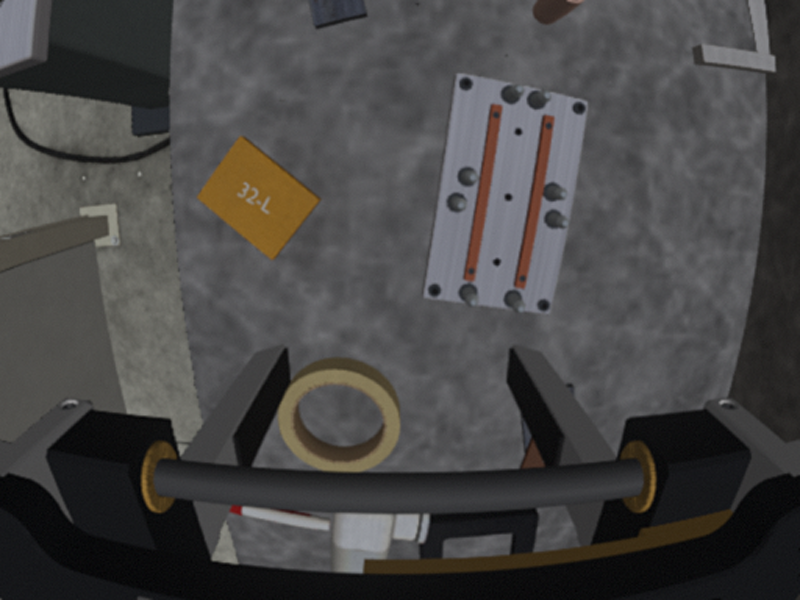

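```bash
cat > meas.py <<'E'
import pickle
from h import *
def ld(n): s,c=pickle.load(open(f"pics/{n}.pkl","rb")); return s,c
def mask(c,kind):
    im=c["color"].astype(int); hsv=cv2.cvtColor(c["color"],cv2.COLOR_RGB2HSV).astype(int)
    r,g,b=im[...,0],im[...,1],im[...,2]; v=im.max(2); S=hsv[...,1]; H=hsv[...,0]
    if kind=="dark": return (v<88)
    if kind=="yellow": return (H>12)&(H<28)&(S>150)&(v>90)
    if kind=="white": return (v>138)
    if kind=="copper": return (H<14)&(S>110)&(v>100)
def comp(m,seed,win=None):
    n,l,st,ce=cv2.connectedComponentsWithStats(m.astype(np.uint8),connectivity=4)
    d=[np.hypot(*(ce[i]-seed)) if st[i,4]>60 else 1e9 for i in range(n)]
    i=int(np.argmin(d)); return (l==i).astype(np.uint8),ce[i],st[i]
def cast(n,uv,z):
    s,c=ld(n); o,d=wray(c,s["eef_pos"],s["eef_rot"],uv); return plane(o,d,z)
def outline(n,kind,seed800,z):
    s,c=ld(n); m,ce,st=comp(mask(c,kind),np.array(seed800)*.64)
    cs,_=cv2.findContours(m,cv2.RETR_CCOMP,cv2.CHAIN_APPROX_NONE)
    k=max(cs,key=cv2.contourArea)[:,0,:]
    P=cast(n,k,z)[:,:2]; rc=cv2.minAreaRect(P.astype(np.float32))
    return k,P,rc,st
E
python3 - <<'E'
from meas import *
for n,k,sd,z in [("w2","dark",(303,180),5),("w2","dark",(380,390),5),("w3","dark",(348,140),5),("w4","dark",(325,190),5),("w5","yellow",(258,198),5),("w2","white",(550,135),6),("w4","white",(585,65),6),("w3","white",(575,310),6),("w5","white",(508,195),6),("w4","white",(500,400),6)]:
    kk,P,rc,st=outline(n,k,sd,z)
    print(n,k,sd,st,np.round(rc[0],1),np.round(rc[1],1),round(rc[2],2), cv2.boxPoints(rc).round(0).tolist())
E
```

```text
w2 dark (303, 180) [ 156   74   68   84 2910] [396.1 291.7] [93.9 66.4] 63.97 [[346.0, 264.0], [405.0, 235.0], [447.0, 319.0], [387.0, 348.0]]
w2 dark (380, 390) [ 206  216   72   62 2283] [467.1 111.8] [92.3 84.5] 70.51 [[412.0, 82.0], [492.0, 54.0], [522.0, 141.0], [443.0, 169.0]]
w3 dark (348, 140) [ 144   53  123   79 3818] [443.6 110.4] [136.3  92.9] 31.73 [[361.0, 114.0], [410.0, 35.0], [526.0, 107.0], [477.0, 186.0]]
w4 dark (325, 190) [ 169   15   88  161 5912] [452.9 -94.1] [ 96.3 186.8] 16.42 [[380.0, -18.0], [433.0, -197.0], [525.0, -170.0], [473.0, 9.0]]
w5 yellow (258, 198) [ 127   88   77   78 2953] [ 392.6 -319.3] [60.7 80.5] 49.42 [[342.0, -316.0], [403.0, -369.0], [443.0, -322.0], [382.0, -270.0]]
w2 white (550, 135) [ 309   20   81  133 5101] [597.6 331.8] [ 83.9 159.2] 9.18 [[543.0, 404.0], [569.0, 246.0], [652.0, 260.0], [626.0, 417.0]]
w4 white (585, 65) [ 363    0   22   82 1009] [648.4 -18.6] [109.   26.6] 85.84 [[631.0, -72.0], [658.0, -74.0], [666.0, 35.0], [639.0, 37.0]]
w3 white (575, 310) [ 330  157   76   88 3228] [647.4 -16.4] [ 99.8 119.9] 0.33 [[597.0, 43.0], [598.0, -77.0], [698.0, -76.0], [697.0, 44.0]]
w5 white (508, 195) [ 300   51   74  114 2552] [ 596.2 -301.1] [132.8  84.9] 82.62 [[546.0, -362.0], [630.0, -372.0], [647.0, -241.0], [563.0, -230.0]]
w4 white (500, 400) [ 272  208   58   94 2547] [ 569.4 -307.1] [145.5  66.9] 82.36 [[527.0, -375.0], [593.0, -384.0], [612.0, -239.0], [546.0, -230.0]]
```

Run:
```python
from meas import *
s,c=ld("w2"); im=c["color"]
for p in [(290,200),(365,150),(350,410),(230,250),(310,300)]: 
    x,y=int(p[0]*.64),int(p[1]*.64); print(p,im[y-2:y+3,x-2:x+3].reshape(-1,3).mean(0))
s,c=ld("w4"); im=c["color"]
for p in [(320,150),(335,240),(250,200),(400,200)]: 
    x,y=int(p[0]*.64),int(p[1]*.64); print(p,im[y-2:y+3,x-2:x+3].reshape(-1,3).mean(0))
def run(n,fn,win,z,exact=False):
    s,c=ld(n); x0,y0,x1,y1=[int(a*.64) for a in win]
    im=cv2.GaussianBlur(c["color"],(3,3),0).astype(int); m=np.zeros(im.shape[:2],np.uint8); m[y0:y1,x0:x1]=fn(im)[y0:y1,x0:x1]
    if exact: k=np.argwhere(m)[:,::-1]
    else:
        N,l,st,ce=cv2.connectedComponentsWithStats(m,connectivity=4); i=1+np.argmax(st[1:,4]); m=(l==i).astype(np.uint8); k=np.argwhere(m)[:,::-1]
    P=cast(n,k,z)[:,:2]; rc=cv2.minAreaRect(P.astype(np.float32)); print(n,win,len(k),np.round(rc[0],1),np.round(rc[1],1),round(rc[2],2),cv2.boxPoints(rc).round(0).tolist())
    ap=cv2.approxPolyDP(cv2.convexHull(P.astype(np.float32)),6,True)[:,0]; print(ap.round(1).tolist())
dk=lambda im:(im.max(2)<80)&(im[...,2]-im[...,0]>3)
run("w2",dk,(240,100,360,260),5); run("w2",dk,(320,325,440,440),5); run("w3",dk,(280,70,420,210),5); run("w4",dk,(260,90,390,290),5)
wh=lambda im:(im.max(2)>130)
run("w5",wh,(415,60,600,330),6,True)
run("w4",wh,(500,0,660,140),6,True)
```

```text
(290, 200) [48.64 52.16 57.72]
(365, 150) [104.8  105.24 108.04]
(350, 410) [48.32 51.72 57.12]
(230, 250) [103.96 104.12 106.32]
(310, 300) [88.72 88.8  90.68]
(320, 150) [57.48 60.76 71.64]
(335, 240) [56.88 59.2  68.84]
(250, 200) [92.44 92.4  94.68]
(400, 200) [86.92 87.32 89.2 ]
w2 (240, 100, 360, 260) 2596 [401.3 288.7] [92. 53.] 65.0 [[358.0, 258.0], [406.0, 236.0], [445.0, 319.0], [397.0, 342.0]]
[[440.8999938964844, 321.0], [395.8999938964844, 338.5], [371.20001220703125, 284.3999938964844], [377.20001220703125, 250.10000610351562], [395.79998779296875, 242.3000030517578], [418.70001220703125, 263.6000061035156]]
w2 (320, 325, 440, 440) 1800 [463.2 118.6] [73.7 62.8] 71.95 [[422.0, 93.0], [482.0, 74.0], [504.0, 144.0], [445.0, 163.0]]
[[502.0, 143.6999969482422], [446.20001220703125, 162.89999389648438], [424.70001220703125, 94.0], [481.6000061035156, 77.0]]
w3 (280, 70, 420, 210) 2517 [462.6 121.4] [72.3 62.8] 72.19 [[422.0, 97.0], [481.0, 77.0], [504.0, 146.0], [444.0, 165.0]]
[[501.5, 145.10000610351562], [444.70001220703125, 164.5], [424.0, 97.0999984741211], [480.600006
[... 295 characters left out ...]
9296875, -189.0]]
w5 (415, 60, 600, 330) 7274 [ 584.9 -319.3] [171.7 102.7] 82.25 [[522.0, -397.0], [624.0, -411.0], [647.0, -241.0], [546.0, -227.0]]
[[636.5999755859375, -239.6999969482422], [545.9000244140625, -228.3000030517578], [524.2999877929688, -397.3999938964844], [610.9000244140625, -409.0], [624.7000122070312, -398.5], [644.7000122070312, -260.1000061035156]]
w4 (500, 0, 660, 140) 3430 [646.9 -15.5] [ 98.9 113.5] 0.68 [[597.0, 41.0], [598.0, -73.0], [697.0, -72.0], [696.0, 42.0]]
[[694.0999755859375, 35.400001525878906], [682.7000122070312, 41.70000076293945], [597.2000122070312, 27.299999237060547], [598.2000122070312, -71.80000305175781], [695.5999755859375, -71.0999984741211]]
```

Run:
```python
from meas import *
from cell import *
def tri(r1,r2):
    (o1,d1),(o2,d2)=r1,r2; d1=d1[0];d2=d2[0]
    A=np.c_[d1,-d2]; t=np.linalg.lstsq(A,o2-o1,rcond=None)[0]; p=o1+d1*t[0];q=o2+d2*t[1]; return ((p+q)/2).round(1),np.linalg.norm(p-q).round(1)
def blob(n,fn,win):
    s,c=ld(n); x0,y0,x1,y1=[int(a*.64) for a in win]; im=c["color"].astype(int)
    m=np.zeros(im.shape[:2],np.uint8); m[y0:y1,x0:x1]=fn(im)[y0:y1,x0:x1]
    N,l,st,ce=cv2.connectedComponentsWithStats(m,connectivity=4); i=1+np.argmax(st[1:,4]); return ce[i],st[i,4]
def wr(n,uv): s,c=ld(n); return wray(c,s["eef_pos"],s["eef_rot"],uv)
lt=lambda im: im.max(2)>75
h2,a2=blob("w2",lt,(358,392,386,412)); h3,a3=blob("w3",lt,(328,146,356,172)); ht,at=blob("w2",lt,(288,152,315,182))
print("fork hole",a2,a3,tri(wr("w2",h2),wr("w3",h3)),plane(*wr("w2",h2),5).round(1),plane(*wr("w3",h3),5).round(1))
print("tongue hole",at,plane(*wr("w2",ht),5).round(1))
cu=lambda im:(im[...,0]-im[...,2]>50)
def rails(n,win):
    s,c=ld(n); x0,y0,x1,y1=[int(a*.64) for a in win]; im=c["color"].astype(int)
    m=np.zeros(im.shape[:2],np.uint8); m[y0:y1,x0:x1]=cu(im)[y0:y1,x0:x1]
    N,l,st,ce=cv2.connectedComponentsWithStats(m,connectivity=8); out=[]
    for i in range(1,N):
        if st[i,4]>80:
            P=cast(n,np.argwhere(l==i)[:,::-1],20)[:,:2]; rc=cv2.minAreaRect(P.astype(np.float32)); print(n,"rail",st[i,4],np.round(rc[0],1),np.round(rc[1],1),round(rc[2],2)); out.append(ce[i])
    return out
rails("w2",(500,20,620,240)); a=rails("w3",(510,240,650,390)); b=rails("w4",(510,0,660,140)); rails("w5",(415,60,600,330))
top=camera("top"); im=top["color"].astype(int)
hsv=cv2.cvtColor(top["color"],cv2.COLOR_RGB2HSV)
m=((hsv[...,0]>12)&(hsv[...,0]<28)&(hsv[...,1]>130)).astype(np.uint8); m[:200]=0;m[:,:330]=0;m[:,390:]=0
N,l,st,ce=cv2.connectedComponentsWithStats(m); i=1+np.argmax(st[1:,4])
kk,P,rc,st5=outline("w5","yellow",(258,198),5)
s,c=ld("w5"); mm,ce5,_=comp(mask(c,"yellow"),np.array((258,198))*.64)
print("yellow tri(mid)",tri(ray(top,ce[i]),wr("w5",ce5)), plane(*wr("w5",ce5),5).round(1))
for n,z in(("w3",12),):
    pass
```

```text
fork hole 43 101 (array([459.2, 108. ,   4.5]), np.float64(0.4)) [[459.4 108.3   5. ]] [[459.  107.9   5. ]]
tongue hole 97 [[408.4 301.7   5. ]]
w2 rail 530 [584.7 329.1] [  7.5 111.8] 9.13
w2 rail 511 [604.6 332.4] [  7.4 112. ] 9.0
w3 rail 257 [660.1 -14.5] [ 7.4 74.9] 0.0
w3 rail 240 [628.2 -19.2] [ 7.1 66. ] 0.26
w4 rail 280 [627.9 -18.6] [ 7.2 66. ] 0.63
w4 rail 222 [660.1 -14.3] [ 7.2 57.5] 0.84
w5 rail 560 [ 563.2 -315.7] [113.7   6.7] 82.33
w5 rail 587 [ 602.8 -321.8] [129.9   7.3] 82.25
yellow tri(mid) (array([ 396.6, -316.8,    6.6]), np.float64(6.1)) [[ 394.2 -319.4    5. ]]
```

>>> arm_command(deltas=[{"xyz": [-0.022,0.012,0],"turn": [0,0,0.173]},{"xyz": [-0.022,0.012,0],"turn": [0,0,0.173]},{"xyz": [-0.022,0.012,0],"turn": [0,0,0.173]},{"xyz": [-0.022,0.012,-0.02],"turn": [0,0,0.173]},{"xyz": [-0.0185,0.011,-0.03],"turn": [0,0,0.17]},{"xyz": [0,0,-0.03],"turn": [0,0,0]},{"xyz": [0,0,-0.02],"turn": [0,0,0]},{"xyz": [0,0,0],"turn": [0,0,0]}])

```text
clock: 5.0
eef_pos: [393.2, -319.4, 50.5]
eef_rot: [3.141, -0.002, 2.432]
wrist_force: [-0.0, -1.3, 0.9]
finger_gap: 93.9
```

```bash
python3 snap.py w6
```

```text
5.0 [ 393.2 -319.4   50.5] [ 3.1415e+00 -2.0000e-03  2.4320e+00] [-0.  -1.3  0.9] 93.85293309343983
```

View pics/w6.png

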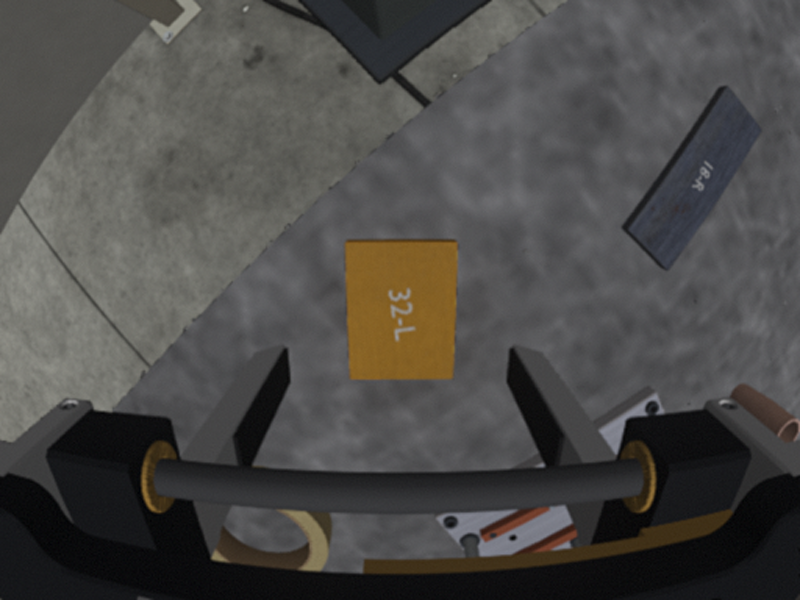

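Run:
```python
from meas import *
for z in (5,10):
  k,P,rc,st=outline("w6","yellow",(402,310),z); print(z,np.round(rc[0],1),np.round(rc[1],1),rc[2])
s,c=ld("w6"); print(wproj(c,s["eef_pos"],s["eef_rot"],[s["eef_pos"],s["eef_pos"]-[0,0,40]])/.64)
```

```text
5 [ 394.3 -319.6] [60.6 81.7] 49.72676467895508
10 [ 393.  -318.6] [59.3 80. ] 49.726768493652344
[[400.28414472 340.60762454]
 [399.8462451  313.94642944]]
```

>>> arm_command(deltas=[{"xyz": [0,0,-0.02],"turn": [0,0,0]},{"xyz": [0,0,-0.0165],"turn": [0,0,0]},{"xyz": [0,0,0],"turn": [0,0,0]}])

```text
clock: 5.42
eef_pos: [393.2, -320.3, 14.2]
eef_rot: [3.142, -0.001, 2.431]
wrist_force: [-0.3, -0.6, -0.5]
finger_gap: 93.4
```

>>> arm_command(deltas=[{"xyz": [0,0,0],"turn": [0,0,0]},{"xyz": [0,0,0],"turn": [0,0,0]},{"xyz": [0,0,0],"turn": [0,0,0]},{"xyz": [0,0,0],"turn": [0,0,0]},{"xyz": [0,0,0],"turn": [0,0,0]},{"xyz": [0,0,0],"turn": [0,0,0]}], gripper=0.6, force=40)

```text
clock: 6.18
eef_pos: [393.4, -320.7, 14.6]
eef_rot: [-3.142, -0.0, 2.431]
wrist_force: [-0.7, 0.8, 0.2]
finger_gap: 38.8
```

```bash
python3 snap.py w7
```

```text
6.175 [ 393.4 -320.7   14.6] [-3.1416 -0.      2.4308] [-0.7  0.8  0.2] 38.82947410845513
```

View pics/w7.png

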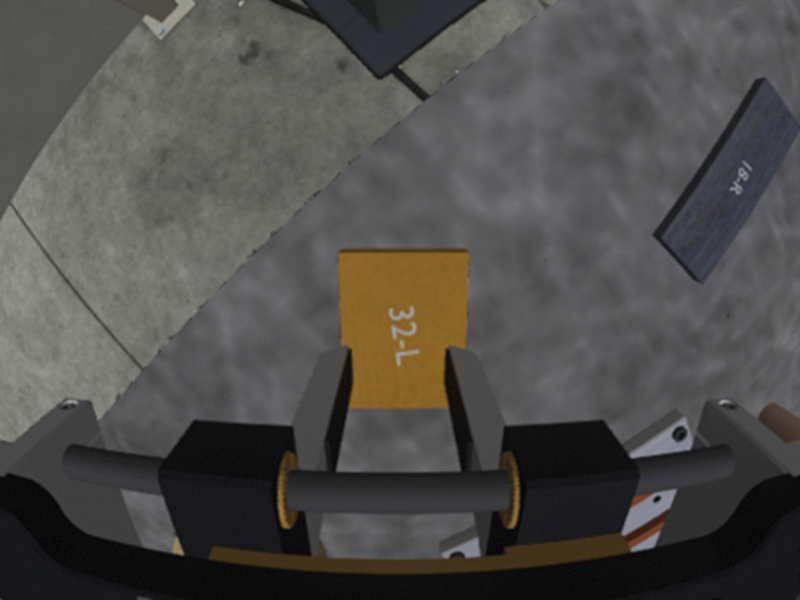

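Run:
```python
from meas import *
for n,uvs in(("w6",[(288,348),(510,348)]),("w7",[(351,348),(446,348)])):
  s,c=ld(n)
  for x in(-8,0,8):
   for uv in uvs:
    M=c["mount"]
    o,d=wray(c,np.zeros(3),np.zeros(3),np.array(uv)*.64)
    t=(x-o[0])/d[0,0]; print(n,x,uv,(o+d[0]*t).round(1))
k,P,rc,st=outline("w7","yellow",(402,330),10);print(np.round(rc[0],1),np.round(rc[1],1))
```

```text
w6 -8 (288, 348) [ -8.  -56.    8.9]
w6 -8 (510, 348) [-8.  55.1  9.2]
w6 0 (288, 348) [  0.  -51.  -10.3]
w6 0 (510, 348) [  0.   49.9 -10. ]
w6 8 (288, 348) [  8.  -46.1 -29.5]
w6 8 (510, 348) [  8.   44.8 -29.3]
w7 -8 (351, 348) [ -8.  -24.3  10. ]
w7 -8 (446, 348) [-8.  22.7 10.2]
w7 0 (351, 348) [  0.  -22.2  -9.3]
w7 0 (446, 348) [ 0.  20.5 -9.2]
w7 8 (351, 348) [  8.  -20.1 -28.6]
w7 8 (446, 348) [  8.   18.3 -28.5]
[ 393.  -318.7] [59.3 79.4]
```

Run:
```python
from cell import *
from h import *
c=camera("scene");im=cv2.cvtColor(c["color"],cv2.COLOR_RGB2BGR)
cv2.imwrite("pics/s2.png",cv2.resize(im[200:384,230:450],None,fx=3.5,fy=3.2,interpolation=cv2.INTER_CUBIC))
s=read_state(); Rm=cv2.Rodrigues(c["rvec"])[0]
for dz in(-11,0,8,28,97): print(dz,cv2.projectPoints(np.array([s["eef_pos"]+[0,0,dz]]),c["rvec"],c["tvec"],np.array([[c["fx"],0,c["cx"]],[0,c["fy"],c["cy"]],[0,0,1]]),None)[0].ravel(),((cv2.projectPoints(np.array([s["eef_pos"]+[0,0,dz]]),c["rvec"],c["tvec"],np.array([[c["fx"],0,c["cx"]],[0,c["fy"],c["cy"]],[0,0,1]]),None)[0].ravel()-[230,200])*[3.5,3.2]).round())
```

```text
-11 [332.88910626 312.42627478] [360. 360.]
0 [333.426331   309.01539389] [362. 349.]
8 [333.82210035 306.50262413] [363. 341.]
28 [334.83066994 300.09913887] [367. 320.]
97 [338.53497377 276.58023137] [380. 245.]
```

View pics/s2.png

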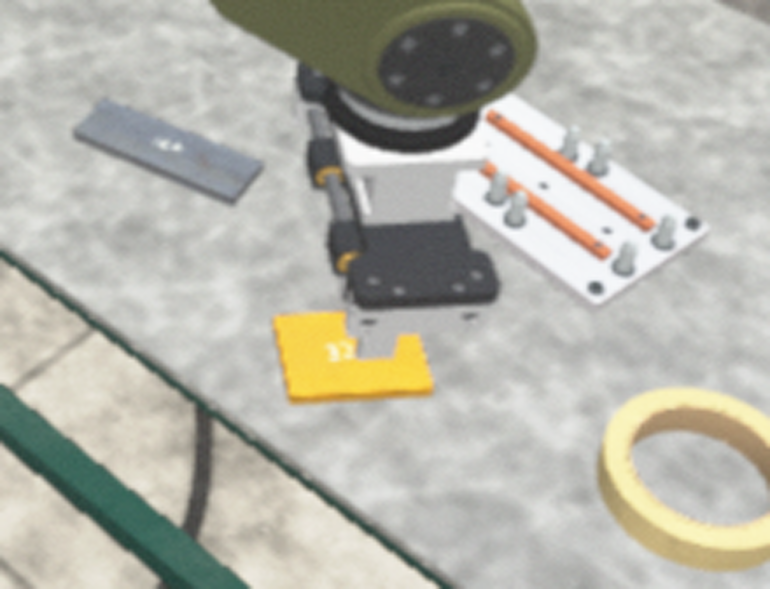

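>>> arm_command(deltas=[{"xyz": [0,0.0015,0],"turn": [0,0,0]},{"xyz": [0,0,0],"turn": [0,0,0]},{"xyz": [0,0,0],"turn": [0,0,0]},{"xyz": [0,0,0],"turn": [0,0,0]},{"xyz": [0,0,-0.003],"turn": [0,0,0]},{"xyz": [0,0,-0.002],"turn": [0,0,0]}], gripper=0)

```text
clock: 7.02
eef_pos: [393.4, -319.1, 9.4]
eef_rot: [3.142, -0.0, 2.431]
wrist_force: [-0.0, 0.4, -0.2]
finger_gap: 93.0
```

```bash
python3 snap.py w8;python3 - <<'E'
from cell import *
from h import *
c=camera("scene");im=cv2.cvtColor(c["color"],cv2.COLOR_RGB2BGR)
cv2.imwrite("pics/s3.png",cv2.resize(im[260:340,290:390],None,fx=7,fy=7,interpolation=cv2.INTER_CUBIC))
E
```

```text
7.025 [ 393.4 -319.1    9.4] [ 3.1416e+00 -2.0000e-04  2.4308e+00] [-0.   0.4 -0.2] 92.95870639715632
```

View pics/s3.png

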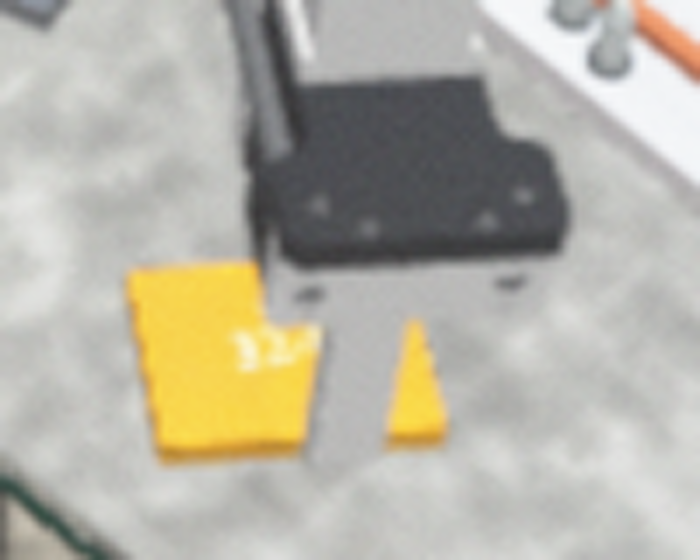

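View pics/w8.png

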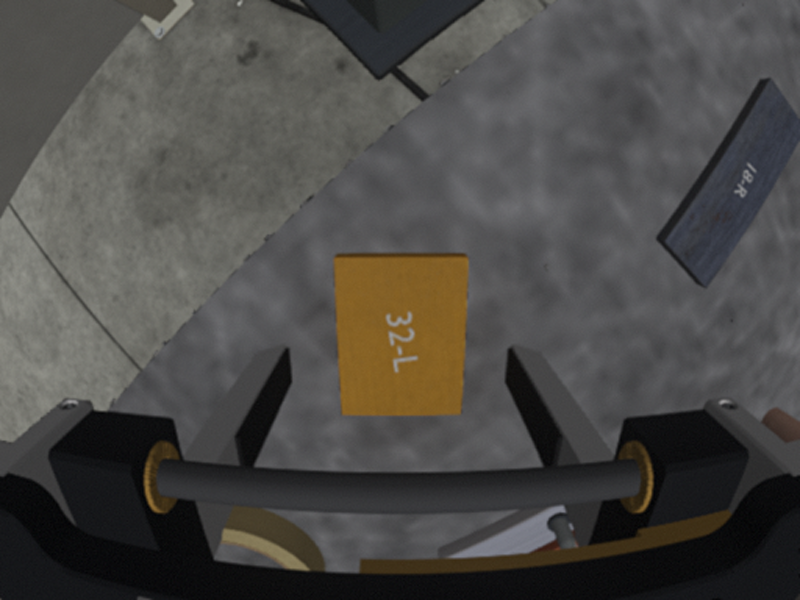

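Run:
```python
from cell import *
from h import *
c=camera("scene"); K=np.array([[c["fx"],0,c["cx"]],[0,c["fy"],c["cy"]],[0,0,1]])
s=read_state()
a=s["eef_rot"][2]-np.pi/2; j=np.array([np.cos(a),np.sin(a),0]); t=np.array([-j[1],j[0],0])
for sg in(-1,1):
  for off in (46.5,59.5):
   for dx in(-8,8):
    for dz in(-11,8,28,48):
     P=s["eef_pos"]+sg*off*j+dx*t+[0,0,dz]
     p=cv2.projectPoints(P[None],c["rvec"],c["tvec"],K,None)[0].ravel(); print(sg,off,dx,dz,P.round(),((p-[290,260])*7).round())
```

```text
-1 46.5 -8 -11 [ 369. -360.   -2.] [355. 515.]
-1 46.5 -8 8 [ 369. -360.   17.] [363. 474.]
-1 46.5 -8 28 [ 369. -360.   37.] [371. 430.]
-1 46.5 -8 48 [ 369. -360.   57.] [379. 385.]
-1 46.5 8 -11 [ 357. -349.   -2.] [297. 519.]
-1 46.5 8 8 [ 357. -349.   17.] [304. 478.]
-1 46.5 8 28 [ 357. -349.   37.] [311. 434.]
-1 46.5 8 48 [ 357. -349.   57.] [319. 388.]
-1 59.5 -8 -11 [ 361. -369.   -2.] [365. 557.]
-1 59.5 -8 8 [ 361. -369.   17.] [373. 516.]
-1 59.5 -8 28 [ 361. -369.   37.] [381. 472.]
-1 59.5 -8 48 [ 361. -369.   57.] [390. 427.]
-1 59.5 8 -11 [ 349. -359.   -2.] [307. 561.]
-1 59.5 8 8 [ 349. -359.   17.] [313. 520.]
-1 59.5 8 28 [ 349. -359.   37.] [321. 476.]
-1 59.5 8 48 [ 349. -359.   57.] [329. 430.]
1 46.5 -8 -11 [ 430. -289.   -2.] [291. 242.]
1 46.5 -8 8 [ 430. -289.   17.] [297. 200.]
1 46.5 -8 28 [ 430. -289.   37.] [304. 156.]
1 46.5 -8 48 [ 430. -289.   57.] [311. 110.]
1 46.5 8 -11 [ 418. -279.   -2.] [237. 245.]
1 46.5 8 8 [ 418. -279.   17.] [243. 203.]
1 46.5 8 28 [ 418. -279.   37.] [248. 159.]
1 46.5 8 48 [ 418. -279.   57.] [255. 113.]
1 59.5 -8 -11 [ 438. -279.   -2.] [283. 206.]
1 59.5 -8 8 [ 438. -279.   17.] [289. 165.]
1 59.5 -8 28 [ 438. -279.   37.] [295. 120.]
1 59.5 -8 48 [ 438. -279.   57.] [302.  75.]
1 59.5 8 -11 [ 426. -269.   -2.] [229. 210.]
1 59.5 8 8 [ 426. -269.   17.] [235. 168.]
1 59.5 8 28 [ 426. -269.   37.] [240. 124.]
1 59.5 8 48 [ 426. -269.   57.] [246.  78.]
```

>>> arm_command(deltas=[{"xyz": [0,0,-0.008],"turn": [0,0,0]},{"xyz": [0,0,-0.006],"turn": [0,0,0]},{"xyz": [0,0,-0.004],"turn": [0,0,0]},{"xyz": [0,0,-0.003],"turn": [0,0,0]}])

```text
clock: 7.68
eef_pos: [393.4, -319.2, -11.7]
eef_rot: [-3.142, -0.0, 2.431]
wrist_force: [0.2, 0.4, 0.5]
finger_gap: 94.3
```

>>> arm_command(deltas=[{"xyz": [0,0,-0.002],"turn": [0,0,0]},{"xyz": [0,0,-0.002],"turn": [0,0,0]},{"xyz": [0,0,0],"turn": [0,0,0]}])

```text
clock: 8.05
eef_pos: [393.4, -319.2, -15.4]
eef_rot: [-3.142, -0.0, 2.431]
wrist_force: [0.6, -0.6, -1.4]
finger_gap: 94.0
```

```bash
python3 snap.py w9;python3 - <<'E'
from cell import *
from h import *
c=camera("scene");im=cv2.cvtColor(c["color"],cv2.COLOR_RGB2BGR)
cv2.imwrite("pics/s4.png",cv2.resize(im[260:340,290:390],None,fx=7,fy=7,interpolation=cv2.INTER_CUBIC))
E
```

```text
8.05 [ 393.4 -319.2  -15.4] [-3.1416e+00 -1.0000e-04  2.4308e+00] [ 0.6 -0.6 -1.4] 94.03685730392439
```

View pics/s4.png

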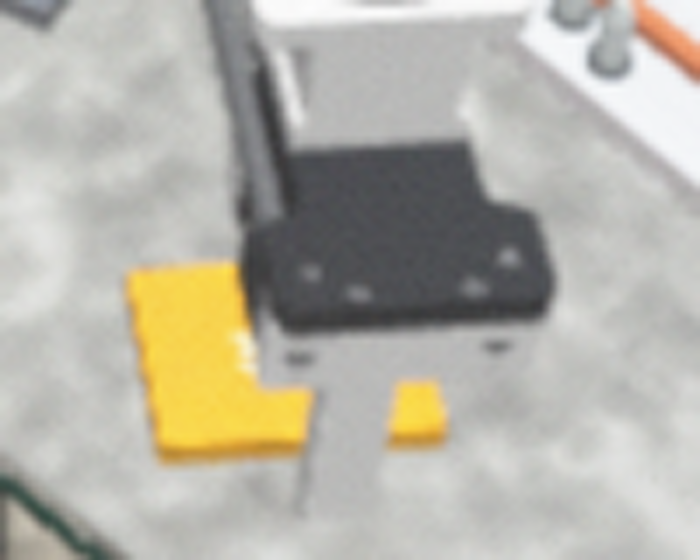

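View pics/w9.png

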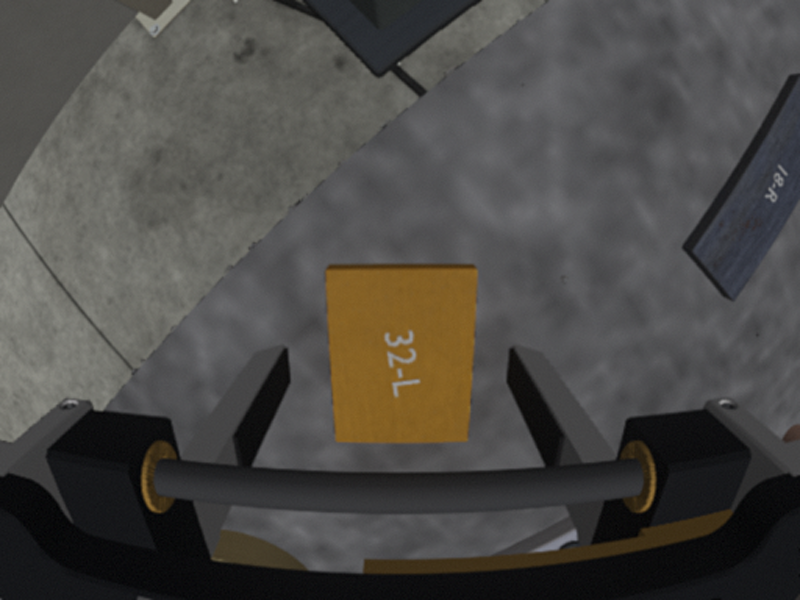

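>>> arm_command(deltas=[{"xyz": [0,0,-0.003],"turn": [0,0,0]},{"xyz": [0,0,-0.003],"turn": [0,0,0]},{"xyz": [0,0,-0.002],"turn": [0,0,0]}])

```text
clock: 8.52
eef_pos: [393.6, -319.3, -22.3]
eef_rot: [-3.142, 0.0, 2.431]
wrist_force: [-12.1, 10.0, 41.3]
finger_gap: 93.9
```

>>> arm_command(deltas=[{"xyz": [0,0,-0.001],"turn": [0,0,0]},{"xyz": [0,0,-0.001],"turn": [0,0,0]},{"xyz": [0,0,0],"turn": [0,0,0]}])

```text
clock: 8.9
eef_pos: [393.6, -319.4, -22.4]
eef_rot: [-3.141, 0.0, 2.431]
wrist_force: [-16.7, 13.4, 51.8]
finger_gap: 94.0
```

>>> arm_command(deltas=[{"xyz": [0,0,0.002],"turn": [0,0,0]},{"xyz": [0,0,0.002],"turn": [0,0,0]},{"xyz": [0,0,0],"turn": [0,0,0]}])

```text
clock: 9.28
eef_pos: [393.5, -319.2, -21.5]
eef_rot: [3.142, 0.0, 2.431]
wrist_force: [0.7, -0.2, -0.3]
finger_gap: 94.1
```

>>> arm_command(deltas=[{"xyz": [0,0,0.0015],"turn": [0,0,0]},{"xyz": [0,0,0],"turn": [0,0,0]},{"xyz": [0,0,0],"turn": [0,0,0]},{"xyz": [0,0,0],"turn": [0,0,0]},{"xyz": [0,0,0],"turn": [0,0,0]}], gripper=0.7, force=40)

```text
clock: 9.9
eef_pos: [393.5, -319.1, -19.9]
eef_rot: [3.141, -0.0, 2.431]
wrist_force: [1.4, 0.8, -1.6]
finger_gap: 59.4
```

>>> arm_command(deltas=[{"xyz": [0,0,0.02],"turn": [0,0,0]},{"xyz": [0,0,0.04],"turn": [0,0,0]},{"xyz": [0.01,0.015,0.04],"turn": [0,0,-0.06]},{"xyz": [0.03,0.035,0.03],"turn": [0,0,-0.113]},{"xyz": [0.035,0.043,0],"turn": [0,0,-0.113]},{"xyz": [0.035,0.043,0],"turn": [0,0,-0.113]},{"xyz": [0.035,0.043,0],"turn": [0,0,-0.113]},{"xyz": [0.035,0.043,0],"turn": [0,0,-0.113]},{"xyz": [0.035,0.043,0],"turn": [0,0,-0.113]},{"xyz": [0.026,0.03,0],"turn": [0,0,-0.115]},{"xyz": [0.01,0.0095,0],"turn": [0,0,0]},{"xyz": [0,0,0],"turn": [0,0,0]}])

```text
clock: 11.4
eef_pos: [644.1, -14.6, 109.3]
eef_rot: [-3.14, 0.0, 1.58]
wrist_force: [0.6, 0.0, -5.1]
finger_gap: 59.4
```

```bash
python3 snap.py w10
```

```text
11.4 [644.1 -14.6 109.3] [-3.1401e+00  1.0000e-04  1.5798e+00] [ 0.6  0.  -5.1] 59.44036684506481
```

View pics/w10.png

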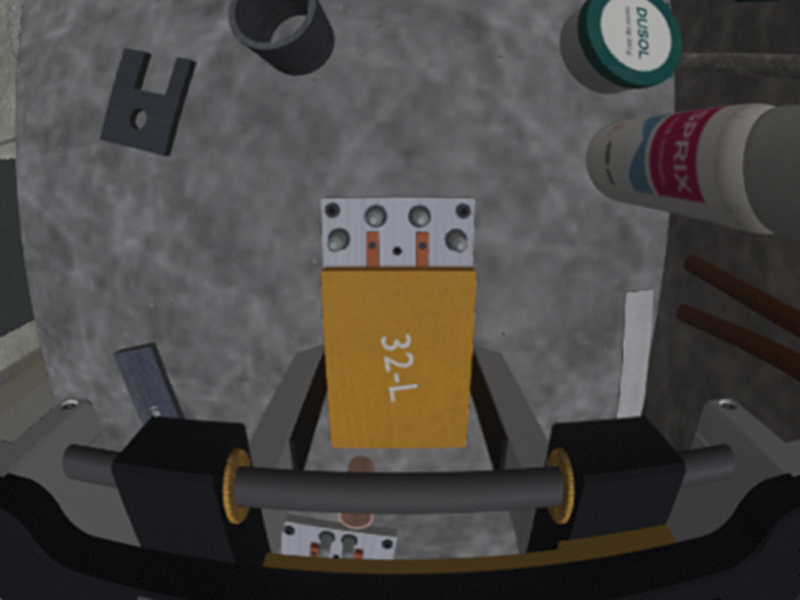

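Run:
```python
from meas import *
k,P,rc,st=outline("w10","yellow",(398,357),139.3); print("plate",np.round(rc[0],1),np.round(rc[1],1),rc[2])
print("bolts z12",cast("w10",np.array([(332,211),(463,211)])*.64,12).round(1).tolist())
print("pins z39",cast("w10",np.array([(375,213),(419,213),(337,239),(457,238)])*.64,38).round(1).tolist())
s,c=ld("w10")
for z,win in((12,(315,190,485,265)),):
    im=cv2.GaussianBlur(c["color"],(3,3),0).astype(int); x0,y0,x1,y1=[int(a*.64) for a in win]
    m=np.zeros(im.shape[:2],bool); m[y0:y1,x0:x1]=(im.max(2)>130)[y0:y1,x0:x1]
    k=np.argwhere(m)[:,::-1]; Q=cast("w10",k,z)[:,:2]; print("base x range",Q[:,0].min(),Q[:,0].max(),"ymax",Q[:,1].max(), cv2.minAreaRect(Q.astype(np.float32)))
```

```text
plate [645.2 -14.1] [59.9 79.7] 0.6090124249458313
bolts z12 [[602.1, 35.9, 12.0], [686.9, 36.8, 12.0]]
pins z39 [[631.3, 37.2, 38.0], [657.1, 37.4, 38.0], [608.5, 21.5, 38.0], [680.1, 22.9, 38.0]]
base x range 595.0277511407362 693.6193653958293 ymax 44.99486770245868 ((644.3650512695312, 23.279279708862305), (98.83936309814453, 42.621768951416016), 0.5383294224739075)
```

Run:
```python
from meas import *
s,c=ld("w10"); im=cv2.cvtColor(c["color"],cv2.COLOR_RGB2BGR)
cv2.imwrite("pics/z10.png",cv2.resize(im[120:180,195:315],None,fx=6.5,fy=6.5,interpolation=cv2.INTER_CUBIC))
s,c=ld("w4"); im=cv2.cvtColor(c["color"],cv2.COLOR_RGB2BGR)
cv2.imwrite("pics/z4.png",cv2.resize(im[0:92,325:425],None,fx=6.5,fy=6.5,interpolation=cv2.INTER_CUBIC))
```

```text
(no output)
```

View pics/z10.png

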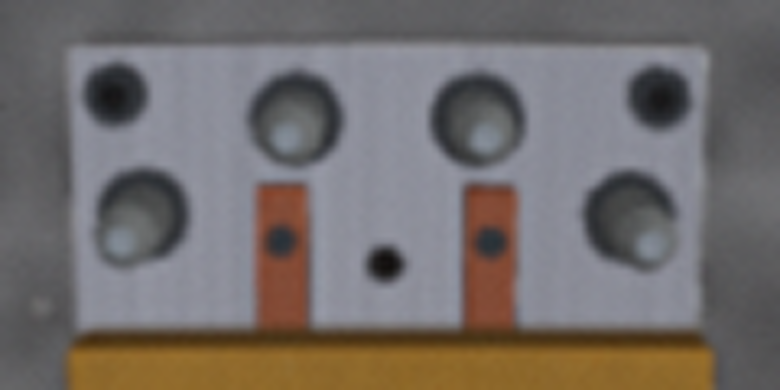

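View pics/z4.png

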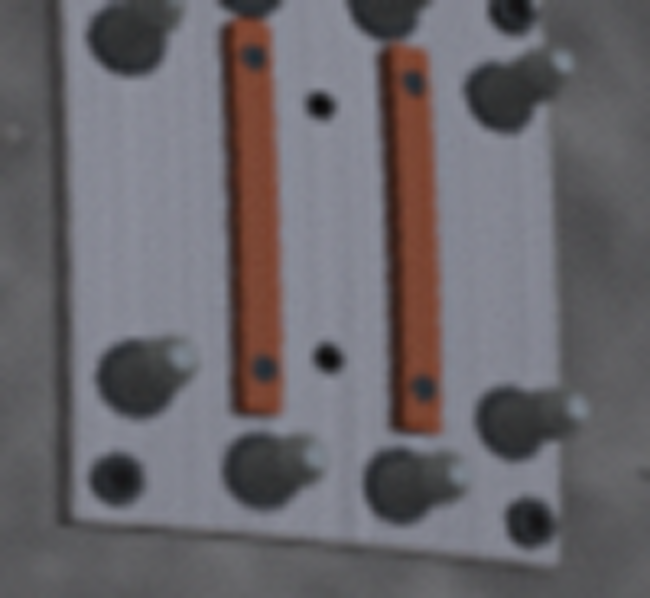

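Run:
```python
from meas import *
p=np.array([(288,137),(485,137),(122,243),(655,247)])/6.5+[195,120]
print(cast("w10",p,39).round(1).tolist())
p4=np.array([(181,358),(577,409),(316,458),(458,472),(565,62)])/6.5+[325,0]
print(cast("w4",p4,39).round(1).tolist())
```

```text
[[630.7, 32.8, 39.0], [658.5, 33.1, 39.0], [606.8, 17.5, 39.0], [683.3, 17.7, 39.0]]
[[606.9, -48.3, 39.0], [683.4, -47.8, 39.0], [631.4, -63.2, 39.0], [658.9, -62.5, 39.0], [683.6, 18.7, 39.0]]
```

>>> arm_command(deltas=[{"xyz": [0,-0.001,-0.025],"turn": [0,0,0]},{"xyz": [0,0,-0.03],"turn": [0,0,0]},{"xyz": [0,0,-0.02],"turn": [0,0,0]},{"xyz": [0,0,-0.01],"turn": [0,0,0]},{"xyz": [0,0,-0.006],"turn": [0,0,0]},{"xyz": [0,0,-0.006],"turn": [0,0,0]},{"xyz": [0,0,-0.004],"turn": [0,0,0]}])

```text
clock: 12.32
eef_pos: [644.7, -15.7, 9.3]
eef_rot: [3.141, 0.0, 1.578]
wrist_force: [-0.1, -0.1, -5.3]
finger_gap: 59.4
```

>>> arm_command(deltas=[{"xyz": [0,0,-0.003],"turn": [0,0,0]},{"xyz": [0,0,-0.003],"turn": [0,0,0]},{"xyz": [0,0,-0.001],"turn": [0,0,0]},{"xyz": [0,0,0],"turn": [0,0,0]}])

```text
clock: 12.82
eef_pos: [644.5, -15.7, 2.2]
eef_rot: [3.142, 0.0, 1.578]
wrist_force: [0.1, 0.7, -5.2]
finger_gap: 59.3
```

Clear of contact so far; last 2 mm, then release.

>>> arm_command(deltas=[{"xyz": [0,0,-0.001],"turn": [0,0,0]},{"xyz": [0,0,-0.001],"turn": [0,0,0]},{"xyz": [0,0,0],"turn": [0,0,0]}])

```text
clock: 13.2
eef_pos: [644.5, -15.7, 0.2]
eef_rot: [3.141, -0.0, 1.578]
wrist_force: [-0.2, -0.4, -4.4]
finger_gap: 59.9
```

>>> arm_command(deltas=[{"xyz": [0,0,0],"turn": [0,0,0]},{"xyz": [0,0,0],"turn": [0,0,0]},{"xyz": [0,0,0],"turn": [0,0,0]},{"xyz": [0,0,0],"turn": [0,0,0]}], gripper=0.15)

```text
clock: 13.7
eef_pos: [644.5, -15.7, 0.3]
eef_rot: [3.141, 0.0, 1.578]
wrist_force: [-0.8, 0.4, 0.4]
finger_gap: 79.9
```

```bash
python3 snap.py w11
```

```text
13.7 [ 6.445e+02 -1.570e+01  3.000e-01] [3.1413 0.     1.5778] [-0.8  0.4  0.4] 79.87644773178337
```

View pics/w11.png

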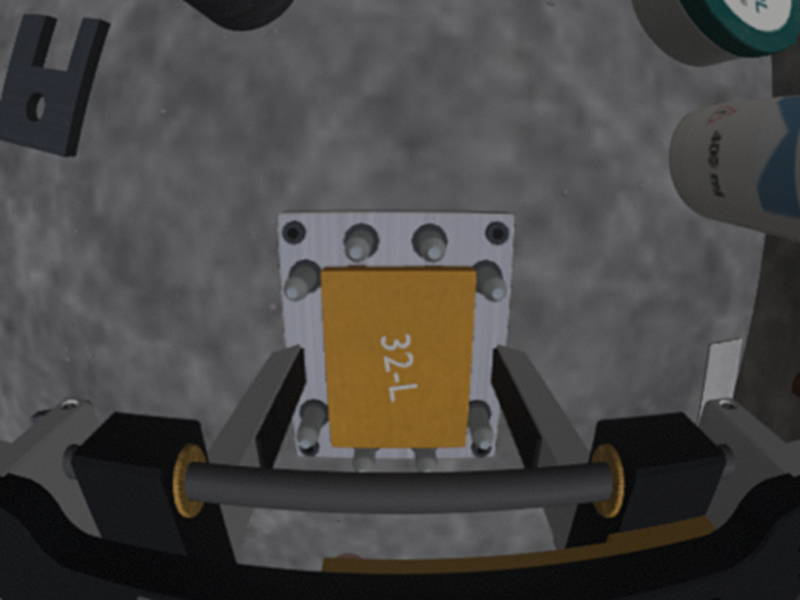

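>>> arm_command(deltas=[{"xyz": [0,0,0.02],"turn": [0,0,0]},{"xyz": [0,0,0.04],"turn": [0,0,0]},{"xyz": [-0.02,-0.01,0.03],"turn": [0,0,0.03]},{"xyz": [-0.045,-0.025,0],"turn": [0,0,0.045]},{"xyz": [-0.045,-0.025,0],"turn": [0,0,0.045]},{"xyz": [-0.045,-0.025,0],"turn": [0,0,0.045]},{"xyz": [-0.033,-0.019,-0.02],"turn": [0,0,0.046]},{"xyz": [-0.01,-0.006,-0.02],"turn": [0,0,0]},{"xyz": [0,0,0],"turn": [0,0,0]}], gripper=0.25)

```text
clock: 14.88
eef_pos: [446.0, -125.9, 50.6]
eef_rot: [-3.141, -0.0, 1.788]
wrist_force: [-0.9, -0.0, 1.3]
finger_gap: 70.6
```

```bash
python3 snap.py w12
```

```text
14.875 [ 446.  -125.9   50.6] [-3.1412e+00 -3.0000e-04  1.7877e+00] [-0.9 -0.   1.3] 70.59362971388369
```

View pics/w12.png

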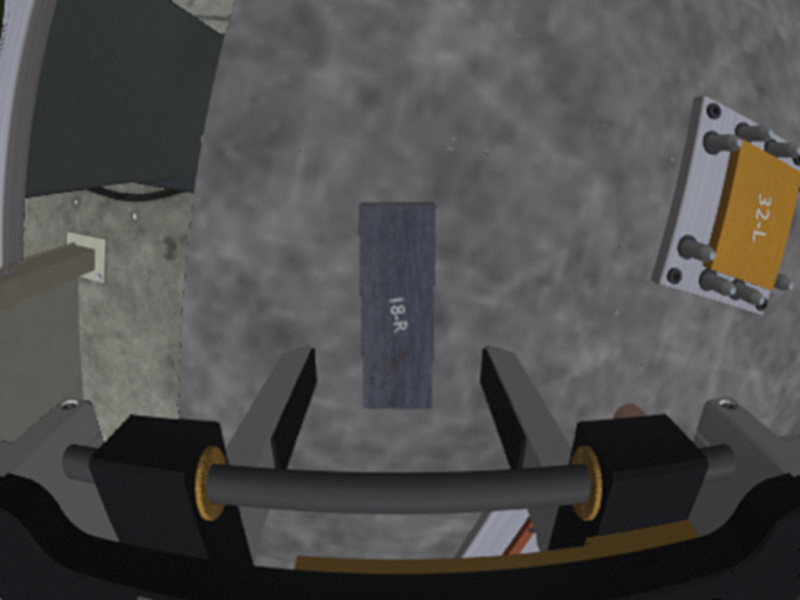

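Run:
```python
from meas import *
P=cast("w12",np.array([(359.5,204),(435,204),(432,408),(364,408)])*.64,10)[:,:2]; print(P.round(1).tolist(),P.mean(0), np.linalg.norm(P[0]-P[3]), np.linalg.norm(P[0]-P[1]), np.degrees(np.arctan2(*(P[0]+P[1]-P[2]-P[3])[::-1])))
```

```text
[[414.1, -71.9], [452.5, -63.4], [479.5, -179.8], [439.8, -188.6]] [ 446.47226904 -125.9022726 ] 119.45680380890028 39.36640521037441 102.7175377015993
```

>>> arm_command(deltas=[{"xyz": [0.0005,0,-0.025],"turn": [0,0,0]},{"xyz": [0,0,-0.025],"turn": [0,0,0]},{"xyz": [0,0,-0.014],"turn": [0,0,0]},{"xyz": [0,0,-0.006],"turn": [0,0,0]},{"xyz": [0,0,0],"turn": [0,0,0]}])

```text
clock: 15.55
eef_pos: [447.4, -125.7, -19.4]
eef_rot: [3.141, 0.0, 1.789]
wrist_force: [1.5, -0.5, -0.2]
finger_gap: 70.5
```

>>> arm_command(deltas=[{"xyz": [0,0,0],"turn": [0,0,0]},{"xyz": [0,0,0],"turn": [0,0,0]},{"xyz": [0,0,0],"turn": [0,0,0]},{"xyz": [0,0,0],"turn": [0,0,0]}], gripper=0.8, force=40)

```text
clock: 16.05
eef_pos: [446.9, -125.8, -19.7]
eef_rot: [-3.141, 0.0, 1.789]
wrist_force: [-2.8, -0.7, 3.7]
finger_gap: 39.3
```

Run:
```python
from meas import *
s,c=ld("w2"); im=cv2.cvtColor(c["color"],cv2.COLOR_RGB2BGR)
cv2.imwrite("pics/z2.png",cv2.resize(im[10:158,300:400],None,fx=4,fy=4,interpolation=cv2.INTER_CUBIC))
s,c=ld("w5"); im=cv2.cvtColor(c["color"],cv2.COLOR_RGB2BGR)
cv2.imwrite("pics/z5.png",cv2.resize(im[42:206,265:385],None,fx=3.6,fy=3.6,interpolation=cv2.INTER_CUBIC))
```

```text
(no output)
```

View pics/z2.png

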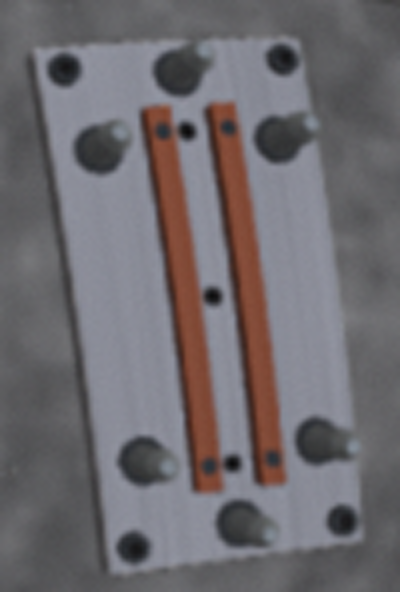

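View pics/z5.png

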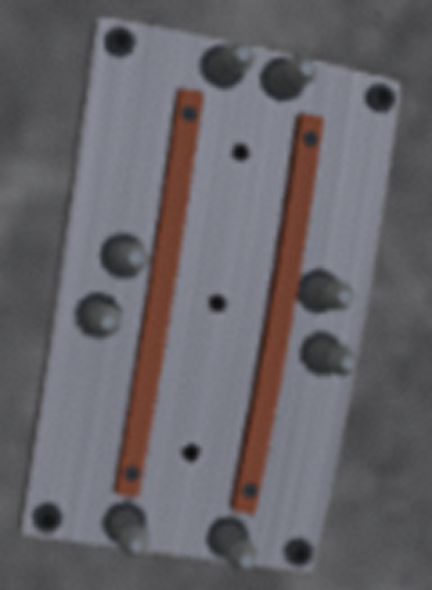

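Pins and tips are clear in both crops (bar fixture: six tips; joint fixture: eight). I fit the fixture frames from the tips at z≈39.

```bash
cat >> meas.py <<'E'
def fit(L,W):
    L=np.array(L,float);W=np.array(W,float)[:,:2]; lc,wc=L.mean(0),W.mean(0); a=L-lc;b=W-wc
    th=np.arctan2((a[:,0]*b[:,1]-a[:,1]*b[:,0]).sum(),(a*b).sum()); Rm=np.array([[np.cos(th),-np.sin(th)],[np.sin(th),np.cos(th)]])
    t=wc-Rm@lc; res=W-(L@Rm.T+t); sc=np.linalg.norm(b)/np.linalg.norm(a); return t.round(1),round(float(th),4),np.abs(res).max().round(1),round(float(sc),3)
E
python3 - <<'E'
from meas import *
p=np.array([(204,50),(118,132),(308,124),(170,467),(350,448),(267,533)])/4+[300,10]
for z in(37,39): print(fit([(0,68),(-28,46),(28,46),(-28,-46),(28,-46),(0,-68)],cast("w2",p,z)))
p=np.array([(240,54),(304,70),(135,257),(107,316),(345,296),(347,360),(135,543),(244,560)])/3.6+[265,42]
L=[(-10,76.5),(10,76.5),(-33,10),(-38,-10),(33,10),(38,-10),(-18,-76.5),(18,-76.5)]
for z in(37,39): print(fit(L,cast("w5",p,z)))
E
```

```text
(array([596. , 330.7]), 0.1578, np.float64(0.9), 1.005)
(array([595.3, 330.5]), 0.1578, np.float64(1.0), 0.999)
(array([ 583.8, -319.4]), -0.1363, np.float64(1.2), 1.004)
(array([ 583.3, -319.3]), -0.1363, np.float64(1.2), 0.998)
```

>>> arm_command(deltas=[{"xyz": [0,0,0.02],"turn": [0,0,0]},{"xyz": [0,0,0.04],"turn": [0,0,0]},{"xyz": [0.005,0.015,0.045],"turn": [0,0,0]},{"xyz": [0.015,0.045,0.025],"turn": [0,0,-0.01]},{"xyz": [0.019,0.058,0],"turn": [0,0,-0.01]},{"xyz": [0.019,0.058,0],"turn": [0,0,-0.01]},{"xyz": [0.019,0.058,0],"turn": [0,0,-0.01]},{"xyz": [0.019,0.058,0],"turn": [0,0,-0.01]},{"xyz": [0.019,0.058,0],"turn": [0,0,-0.01]},{"xyz": [0.018,0.058,0],"turn": [0,0,0]},{"xyz": [0.0105,0.035,0],"turn": [0,0,0]},{"xyz": [0.005,0.013,0],"turn": [0,0,0]}])

```text
clock: 17.55
eef_pos: [595.0, 332.3, 108.9]
eef_rot: [-3.14, 0.0, 1.731]
wrist_force: [-0.2, -0.9, -3.2]
finger_gap: 39.2
```

>>> arm_command(deltas=[{"xyz": [0,0,0],"turn": [0,0,0]},{"xyz": [0,0,0],"turn": [0,0,0]}])

```text
clock: 17.8
eef_pos: [595.2, 329.5, 109.8]
eef_rot: [-3.141, 0.0, 1.728]
wrist_force: [-0.7, -0.5, -2.6]
finger_gap: 39.2
```

```bash
python3 snap.py w13
```

```text
17.8 [595.2 329.5 109.8] [-3.1408e+00  3.0000e-04  1.7283e+00] [-0.7 -0.5 -2.6] 39.2403673078461
```

View pics/w13.png

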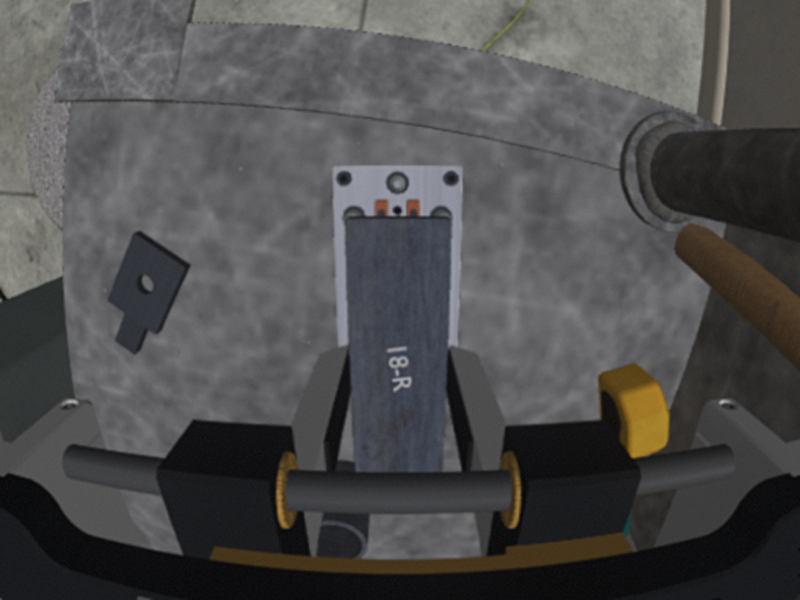

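Run:
```python
from meas import *
s,c=ld("w13"); im=cv2.cvtColor(c["color"],cv2.COLOR_RGB2BGR)
cv2.imwrite("pics/z13.png",cv2.resize(im[100:150,205:305],None,fx=7,fy=7,interpolation=cv2.INTER_CUBIC))
P=cast("w13",np.array([(346,219),(450,219)])*.64,139.5)[:,:2]; th=.158; u=np.array([-np.sin(th),np.cos(th)]); v=np.array([np.cos(th),np.sin(th)])
print(P, np.linalg.norm(P[0]-P[1]),"center",P.mean(0)-60*u,"dir",np.arctan2(*(P[1]-P[0])[::-1]))
for px in [(346,219),(450,219)]: pass
```

```text
[[567.29814506 385.62085297]
 [605.58595472 391.76630962]] 38.77786747327157 center [595.88265598 329.44094459] dir 0.15914944505644132
```

View pics/z13.png

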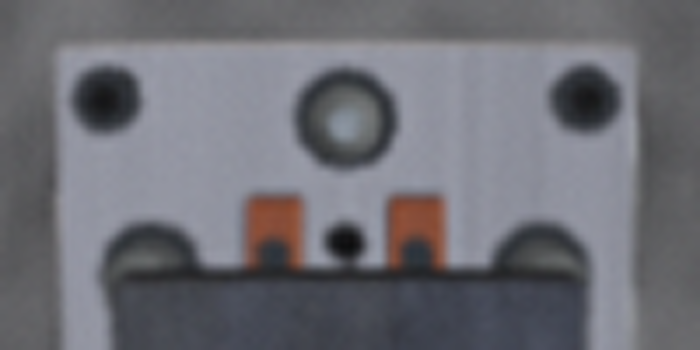

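Run:
```python
from meas import *
P=cast("w13",np.array([(345,122)])/7+[205,100],39)[0,:2]; th=.158; u=np.array([-np.sin(th),np.cos(th)])
print(P,P-68*u)
P=cast("w13",np.array([(106,99),(585,99)])/7+[205,100],12)[:,:2]; print(P.mean(0), np.arctan2(*(P[1]-P[0])[::-1]))
```

```text
[584.71176368 397.94035305] [595.41111724 330.78736479]
[584.36578198 400.57447553] 0.15906550274370018
```

>>> arm_command(deltas=[{"xyz": [-0.0004,0.0012,-0.025],"turn": [0,0,0]},{"xyz": [0,0,-0.03],"turn": [0,0,0]},{"xyz": [0,0,-0.02],"turn": [0,0,0]},{"xyz": [0,0,-0.01],"turn": [0,0,0]},{"xyz": [0,0,-0.006],"turn": [0,0,0]},{"xyz": [0,0,-0.006],"turn": [0,0,0]},{"xyz": [0,0,-0.004],"turn": [0,0,0]},{"xyz": [0,0,0],"turn": [0,0,0]}])

```text
clock: 18.85
eef_pos: [595.0, 331.5, 9.1]
eef_rot: [-3.142, 0.0, 1.729]
wrist_force: [0.7, 0.2, -3.4]
finger_gap: 39.7
```

>>> arm_command(deltas=[{"xyz": [0,0,-0.003],"turn": [0,0,0]},{"xyz": [0,0,-0.003],"turn": [0,0,0]},{"xyz": [0,0,-0.0015],"turn": [0,0,0]},{"xyz": [0,0,0],"turn": [0,0,0]}])

```text
clock: 19.35
eef_pos: [595.0, 331.5, 1.5]
eef_rot: [-3.141, 0.0, 1.729]
wrist_force: [-1.0, -0.7, -2.6]
finger_gap: 39.6
```

>>> arm_command(deltas=[{"xyz": [0,0,-0.001],"turn": [0,0,0]},{"xyz": [0,0,0],"turn": [0,0,0]}])

```text
clock: 19.6
eef_pos: [595.0, 331.5, 0.6]
eef_rot: [-3.142, -0.0, 1.729]
wrist_force: [0.1, 0.6, -3.6]
finger_gap: 39.5
```

>>> arm_command(deltas=[{"xyz": [0,0,0],"turn": [0,0,0]},{"xyz": [0,0,0],"turn": [0,0,0]},{"xyz": [0,0,0],"turn": [0,0,0]}], gripper=0.3)

```text
clock: 19.98
eef_pos: [595.2, 331.6, 0.9]
eef_rot: [3.141, -0.0, 1.729]
wrist_force: [-0.6, -0.4, 0.9]
finger_gap: 64.1
```

>>> arm_command(deltas=[{"xyz": [0,0,0.02],"turn": [0,0,0]},{"xyz": [0,0,0.04],"turn": [0,0,0]},{"xyz": [0,-0.03,0.03],"turn": [0,0,0]},{"xyz": [0,-0.04,0.03],"turn": [0,0,0]},{"xyz": [0,0,0],"turn": [0,0,0]},{"xyz": [0,0,0],"turn": [0,0,0]}], gripper=0.2)

```text
clock: 20.72
eef_pos: [595.0, 261.8, 121.2]
eef_rot: [3.141, -0.0, 1.729]
wrist_force: [0.2, -0.1, 0.1]
finger_gap: 75.5
```

```bash
python3 snap.py w14
```

```text
20.725 [595.  261.8 121.2] [ 3.1411e+00 -3.0000e-04  1.7286e+00] [ 0.2 -0.1  0.1] 75.46346118163906
```

View pics/w14.png

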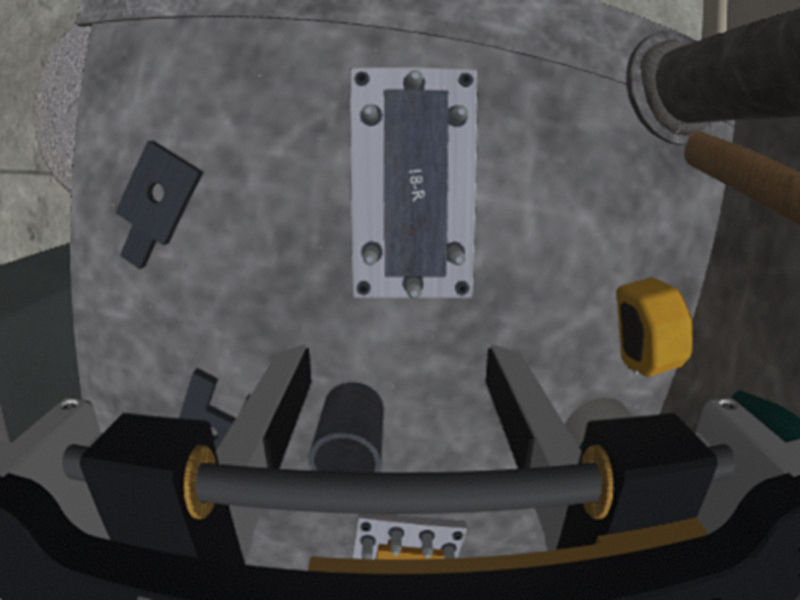

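Run:
```python
from meas import *
s,c=ld("w3"); im=cv2.cvtColor(c["color"],cv2.COLOR_RGB2BGR)
cv2.imwrite("pics/z3.png",cv2.resize(im[20:100,285:375],None,fx=7,fy=7,interpolation=cv2.INTER_CUBIC))
```

```text
(no output)
```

View pics/z3.png

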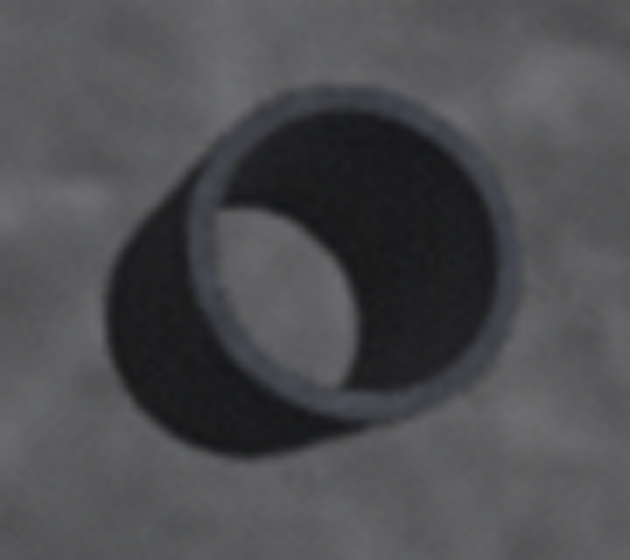

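Run:
```python
from meas import *
uv=np.array([(190,235),(522,265),(345,85),(372,422),(255,378),(215,160),(480,145),(470,385)])/7+[285,20]
for z in(70,75,80):
  P=cast("w3",uv,z)[:,:2]; A=np.c_[2*P,np.ones(len(P))]; x=np.linalg.lstsq(A,(P**2).sum(1),rcond=None)[0]; print(z,x[:2],np.sqrt(x[2]+x[0]**2+x[1]**2))
```

```text
70 [579.43738605 153.12174431] 24.09483656591807
75 [578.04016799 152.19786855] 23.66955355726764
80 [576.64294993 151.27399279] 23.244270548610253
```

>>> arm_command(deltas=[{"xyz": [-0.005,-0.03,0],"turn": [0,0,-0.05]},{"xyz": [-0.0055,-0.04,0],"turn": [0,0,-0.05]},{"xyz": [-0.006,-0.0393,0],"turn": [0,0,-0.051]},{"xyz": [0,0,-0.02],"turn": [0,0,0]},{"xyz": [0,0,0],"turn": [0,0,0]},{"xyz": [0,0,0],"turn": [0,0,0]}], gripper=0.1)

```text
clock: 21.52
eef_pos: [578.6, 153.1, 100.8]
eef_rot: [-3.141, -0.0, 1.579]
wrist_force: [0.4, -0.8, 0.1]
finger_gap: 84.7
```

```bash
python3 snap.py w15
```

```text
21.525 [578.6 153.1 100.8] [-3.1414 -0.      1.579 ] [ 0.4 -0.8  0.1] 84.6963144285256
```

View pics/w15.png

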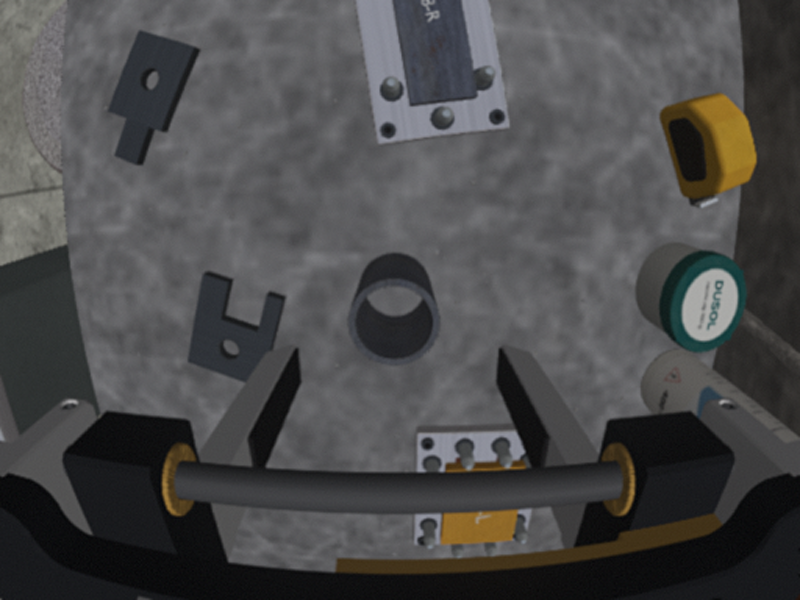

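Run:
```python
from meas import *
uv=np.array([(349,315),(440,315),(395,364),(362,347),(428,347)])*.64
for z in(70,75):
  P=cast("w15",uv,z)[:,:2]; A=np.c_[2*P,np.ones(len(P))]; x=np.linalg.lstsq(A,(P**2).sum(1),rcond=None)[0]; print(z,x[:2],np.sqrt(x[2]+x[0]**2+x[1]**2))
```

```text
70 [578.06566439 151.99462684] 24.053017387431034
75 [578.07521323 153.72062674] 23.53643075281391
```

>>> arm_command(deltas=[{"xyz": [-0.0005,0,-0.02],"turn": [0,0,0]},{"xyz": [0,0,-0.03],"turn": [0,0,0]},{"xyz": [0,0,-0.023],"turn": [0,0,0]},{"xyz": [0,0,-0.01],"turn": [0,0,0]},{"xyz": [0,0,0],"turn": [0,0,0]}])

```text
clock: 22.2
eef_pos: [578.1, 152.5, 17.8]
eef_rot: [-3.141, 0.0, 1.578]
wrist_force: [0.4, -0.3, 0.0]
finger_gap: 84.8
```

>>> arm_command(deltas=[{"xyz": [0,0,0],"turn": [0,0,0]},{"xyz": [0,0,0],"turn": [0,0,0]},{"xyz": [0,0,0],"turn": [0,0,0]},{"xyz": [0,0,0],"turn": [0,0,0]},{"xyz": [0,0,0],"turn": [0,0,0]}], gripper=0.7, force=30)

```text
clock: 22.82
eef_pos: [578.0, 152.2, 17.8]
eef_rot: [-3.141, -0.0, 1.578]
wrist_force: [-2.3, 0.2, 4.5]
finger_gap: 47.1
```

Run:
```python
from meas import *
k,P,rc,st=outline("w11","yellow",(400,357),30); print(np.round(rc[0],1),np.round(rc[1],1),rc[2])
P=cast("w11",np.array([(356,252),(436,253),(293,292),(498,292)])*.64,39); print(P.round(1).tolist())
```

```text
[645.4 -15.3] [59.7 79.8] 0.46640458703041077
[[630.1, 33.2, 39.0], [658.8, 33.0, 39.0], [606.4, 18.2, 39.0], [682.3, 18.8, 39.0]]
```

>>> arm_command(deltas=[{"xyz": [0,0,0.015],"turn": [0,0,0]},{"xyz": [0,0,0.035],"turn": [0,0,0]},{"xyz": [0.006,-0.015,0.03],"turn": [0,0,0]},{"xyz": [0.015,-0.038,0],"turn": [0,0,0]},{"xyz": [0.016,-0.04,0],"turn": [0,0,0]},{"xyz": [0.016,-0.04,0],"turn": [0,0,0]},{"xyz": [0.01,-0.027,0],"turn": [0,0,0]},{"xyz": [0.004,-0.008,0],"turn": [0,0,0]},{"xyz": [0,0,0],"turn": [0,0,0]},{"xyz": [0,0,0],"turn": [0,0,0]}])

```text
clock: 24.08
eef_pos: [644.8, -14.7, 97.8]
eef_rot: [-3.141, -0.0, 1.579]
wrist_force: [0.2, 0.4, -5.1]
finger_gap: 47.0
```

```bash
python3 snap.py w16
```

```text
24.075 [644.8 -14.7  97.8] [-3.1414e+00 -2.0000e-04  1.5788e+00] [ 0.2  0.4 -5.1] 46.973795010017334
```

View pics/w16.png

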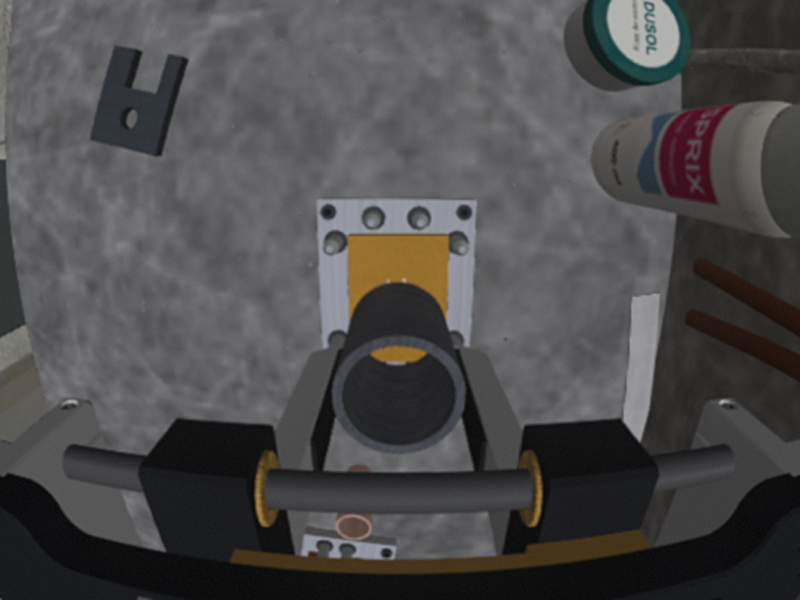

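Run:
```python
from meas import *
uv=np.array([(334,388),(467,386),(400,452),(352,432),(449,431)])*.64
for z in(151,155):
  P=cast("w16",uv,z)[:,:2]; A=np.c_[2*P,np.ones(len(P))]; x=np.linalg.lstsq(A,(P**2).sum(1),rcond=None)[0]; print(z,x[:2],np.sqrt(x[2]+x[0]**2+x[1]**2))
```

```text
151 [646.72333986 -15.780547  ] 24.146984581783883
155 [646.66891756 -13.62105513] 23.497670086056065
```

>>> arm_command(deltas=[{"xyz": [0,-0.0008,-0.015],"turn": [0,0,0]},{"xyz": [0,0,-0.02],"turn": [0,0,0]},{"xyz": [0,0,-0.008],"turn": [0,0,0]},{"xyz": [0,0,-0.003],"turn": [0,0,0]},{"xyz": [0,0,-0.002],"turn": [0,0,0]},{"xyz": [0,0,0],"turn": [0,0,0]},{"xyz": [0,0,0],"turn": [0,0,0]}])

```text
clock: 25.0
eef_pos: [645.2, -16.6, 50.1]
eef_rot: [3.141, 0.0, 1.578]
wrist_force: [-0.6, -0.1, -4.6]
finger_gap: 47.3
```

>>> arm_command(deltas=[{"xyz": [0,0,-0.001],"turn": [0,0,0]},{"xyz": [0,0,-0.001],"turn": [0,0,0]},{"xyz": [0,0,0],"turn": [0,0,0]}])

```text
clock: 25.38
eef_pos: [645.2, -16.6, 48.0]
eef_rot: [3.141, 0.0, 1.578]
wrist_force: [-1.5, 0.4, -1.0]
finger_gap: 47.2
```

>>> arm_command(deltas=[{"xyz": [0,0,-0.0003],"turn": [0,0,0]},{"xyz": [0,0,0],"turn": [0,0,0]},{"xyz": [0,0,0],"turn": [0,0,0]},{"xyz": [0,0,0],"turn": [0,0,0]},{"xyz": [0,0,0],"turn": [0,0,0]}], gripper=0.1)

```text
clock: 26.0
eef_pos: [645.1, -16.6, 47.3]
eef_rot: [3.142, 0.0, 1.578]
wrist_force: [0.7, -1.0, 1.0]
finger_gap: 84.0
```

>>> arm_command(deltas=[{"xyz": [0,0,0.03],"turn": [0,0,0]},{"xyz": [0,0,0.04],"turn": [0,0,0]},{"xyz": [0,0,0.03],"turn": [0,0,0]},{"xyz": [0,0,0],"turn": [0,0,0]}])

```text
clock: 26.5
eef_pos: [646.0, -16.7, 149.7]
eef_rot: [3.137, 0.0, 1.578]
wrist_force: [-0.4, 0.7, 0.2]
finger_gap: 84.8
```

```bash
python3 snap.py w17
```

```text
26.5 [646.  -16.7 149.7] [3.1374e+00 4.0000e-04 1.5778e+00] [-0.4  0.7  0.2] 84.79150397221947
```

View pics/w17.png

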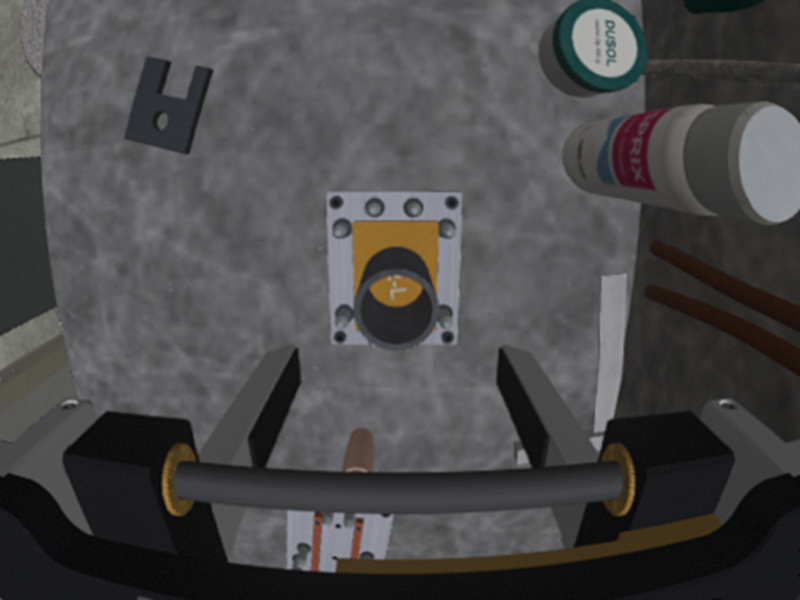

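>>> arm_command(deltas=[{"xyz": [-0.02,0.013,0],"turn": [0,0,-0.05]},{"xyz": [-0.045,0.03,0],"turn": [0,0,-0.07]},{"xyz": [-0.05,0.033,0],"turn": [0,0,-0.07]},{"xyz": [-0.045,0.03,-0.02],"turn": [0,0,-0.07]},{"xyz": [-0.027,0.0185,-0.03],"turn": [0,0,-0.06]},{"xyz": [0,0,-0.03],"turn": [0,0,0]},{"xyz": [0,0,-0.015],"turn": [0,0,0]},{"xyz": [0,0,0],"turn": [0,0,0]},{"xyz": [0,0,0],"turn": [0,0,0]}])

```text
clock: 27.68
eef_pos: [458.6, 107.7, 52.9]
eef_rot: [3.141, -0.0, 1.257]
wrist_force: [0.1, 0.2, 0.1]
finger_gap: 84.7
```

```bash
python3 snap.py w18
```

```text
27.675 [458.6 107.7  52.9] [ 3.1410e+00 -3.0000e-04  1.2574e+00] [0.1 0.2 0.1] 84.69504117056053
```

View pics/w18.png

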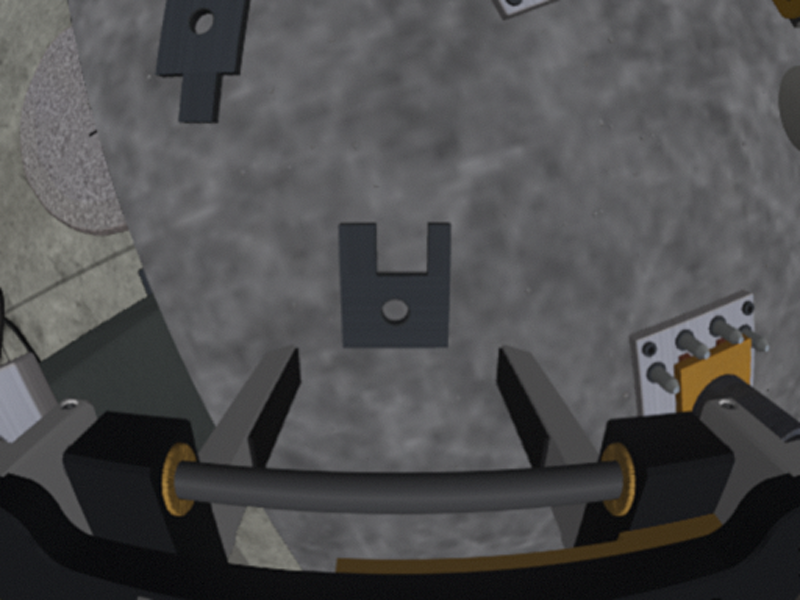

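Run:
```python
from meas import *
print(cast("w18",np.array([(395,311)])*.64,5).round(1), cast("w18",np.array([(340,224),(450,224),(448,347),(344,347)])*.64,10).round(1).tolist())
s,c=ld("w18");print(wproj(c,s["eef_pos"],s["eef_rot"],[[458.6,107.7,5]])/.64)
```

```text
[[458.8 107.2   5. ]] [[446.4, 163.7, 10.0], [502.0, 145.8, 10.0], [481.4, 78.8, 10.0], [424.9, 97.1, 10.0]]
[[394.41269384 310.23412632]]
```

>>> arm_command(deltas=[{"xyz": [0,0,-0.025],"turn": [0,0,0]},{"xyz": [0,0,-0.028],"turn": [0,0,0]},{"xyz": [0,0,-0.014],"turn": [0,0,0]},{"xyz": [0,0,-0.0058],"turn": [0,0,0]},{"xyz": [0,0,0],"turn": [0,0,0]}])

```text
clock: 28.35
eef_pos: [458.4, 107.9, -20.1]
eef_rot: [3.141, -0.0, 1.258]
wrist_force: [0.4, -0.9, 0.8]
finger_gap: 84.7
```

>>> arm_command(deltas=[{"xyz": [0,0,0],"turn": [0,0,0]},{"xyz": [0,0,0],"turn": [0,0,0]},{"xyz": [0,0,0],"turn": [0,0,0]},{"xyz": [0,0,0],"turn": [0,0,0]}], gripper=0.7, force=40)

```text
clock: 28.85
eef_pos: [458.1, 107.9, -20.2]
eef_rot: [3.141, -0.0, 1.258]
wrist_force: [-1.9, 0.7, 6.0]
finger_gap: 59.3
```

>>> arm_command(deltas=[{"xyz": [0,0,0.02],"turn": [0,0,0]},{"xyz": [0,0,0.045],"turn": [0,0,0]},{"xyz": [0.005,-0.015,0.045],"turn": [0,0,0]},{"xyz": [0.012,-0.047,0.02],"turn": [0,0,0.02]},{"xyz": [0.014,-0.058,0],"turn": [0,0,0.03]},{"xyz": [0.014,-0.058,0],"turn": [0,0,0.03]},{"xyz": [0.014,-0.058,0],"turn": [0,0,0.03]},{"xyz": [0.014,-0.058,0],"turn": [0,0,0.03]},{"xyz": [0.014,-0.058,0],"turn": [0,0,0.037]},{"xyz": [0.014,-0.058,0],"turn": [0,0,0]},{"xyz": [0.011,-0.04,0],"turn": [0,0,0]},{"xyz": [0.0068,-0.0243,0],"turn": [0,0,0]}])

```text
clock: 30.35
eef_pos: [576.5, -368.3, 108.5]
eef_rot: [-3.141, -0.0, 1.433]
wrist_force: [-0.1, 0.5, -2.1]
finger_gap: 59.6
```

>>> arm_command(deltas=[{"xyz": [0,0,0],"turn": [0,0,0]},{"xyz": [0,0,0],"turn": [0,0,0]}])

```text
clock: 30.6
eef_pos: [576.6, -365.7, 109.1]
eef_rot: [-3.141, -0.001, 1.435]
wrist_force: [-0.1, 0.6, -2.4]
finger_gap: 59.3
```

```bash
python3 snap.py w19
python3 - <<'E'
from meas import *
s,c=ld("w19"); im=cv2.cvtColor(c["color"],cv2.COLOR_RGB2BGR)
cv2.imwrite("pics/z19.png",cv2.resize(im[60:290,160:360],None,fx=3,fy=2.6,interpolation=cv2.INTER_CUBIC))
E
```

```text
30.6 [ 576.6 -365.7  109.1] [-3.1408e+00 -5.0000e-04  1.4351e+00] [-0.1  0.6 -2.4] 59.31579094706197
```

View pics/w19.png

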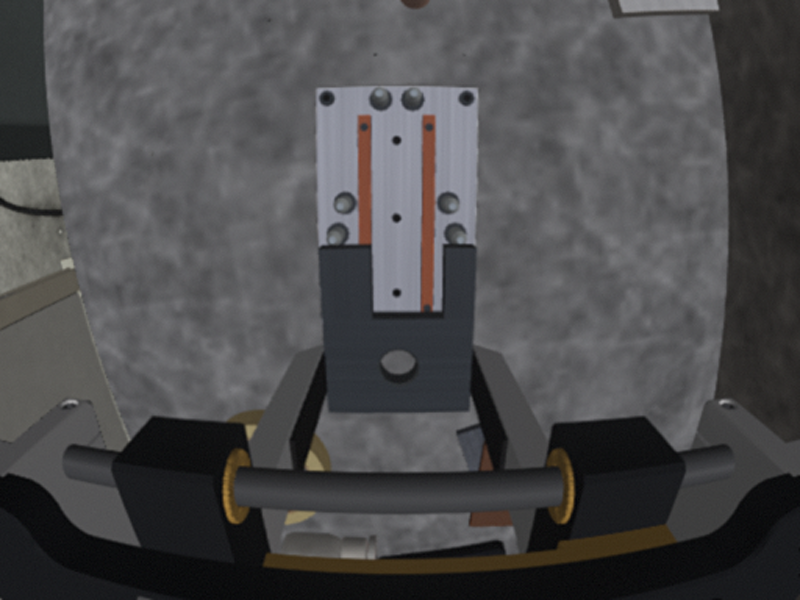

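View pics/z19.png

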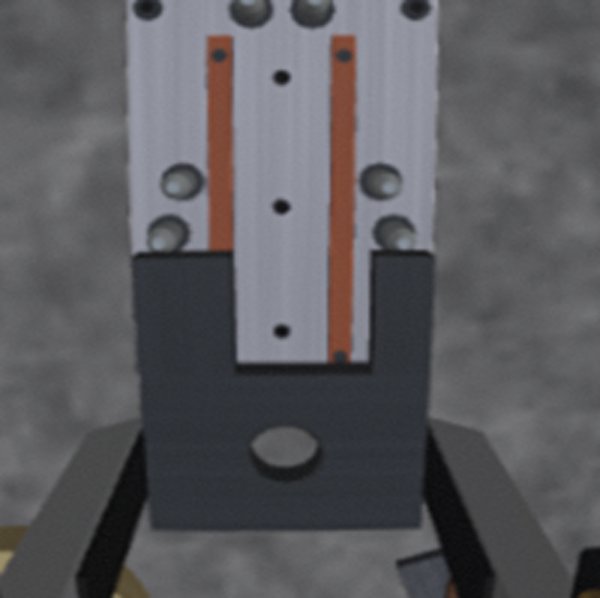

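Run:
```python
from meas import *
uv=np.array([(176,184),(386,184),(160,239),(404,241),(250,7),(313,7)])/[3,2.6]+[160,60]
L=[(-33,10),(33,10),(-38,-10),(38,-10),(-10,76.5),(10,76.5)]
for z in (37,39): print(fit(L,cast("w19",uv,z)))
f,th,_,_=fit(L,cast("w19",uv,39))
uv=np.array([(320,247),(474,247),(470,411),(328,411)])*.64
P=cast("w19",uv,139.3)[:,:2]; print(P.round(1).tolist(),fit([(-30,49),(30,49),(30,-21),(-30,-21)],P))
R2=np.array([[np.cos(th),-np.sin(th)],[np.sin(th),np.cos(th)]]); print("want",f+R2@[0,-47.5],"tongue want",f+R2@[0,37.5])
```

```text
(array([ 583.6, -320. ]), -0.136, np.float64(2.4), 0.97)
(array([ 583.6, -320. ]), -0.136, np.float64(2.8), 0.963)
[[555.5, -312.8], [613.2, -320.6], [605.8, -390.6], [545.7, -382.4]] (array([ 578.3, -365.5]), -0.1275, np.float64(1.1), 0.998)
want [ 577.15989562 -367.06139666] tongue want [ 588.68429293 -282.8462658 ]
```

>>> arm_command(deltas=[{"xyz": [0,-0.0009,-0.025],"turn": [0,0,0]},{"xyz": [0,0,-0.03],"turn": [0,0,0]},{"xyz": [0,0,-0.02],"turn": [0,0,0]},{"xyz": [0,0,-0.01],"turn": [0,0,0]},{"xyz": [0,0,-0.006],"turn": [0,0,0]},{"xyz": [0,0,-0.006],"turn": [0,0,0]},{"xyz": [0,0,-0.004],"turn": [0,0,0]},{"xyz": [0,0,0],"turn": [0,0,0]}])

```text
clock: 31.65
eef_pos: [576.8, -367.3, 8.5]
eef_rot: [-3.141, -0.0, 1.435]
wrist_force: [-1.3, -0.7, -2.8]
finger_gap: 59.4
```

>>> arm_command(deltas=[{"xyz": [0,0,-0.003],"turn": [0,0,0]},{"xyz": [0,0,-0.003],"turn": [0,0,0]},{"xyz": [0,0,-0.0015],"turn": [0,0,0]},{"xyz": [0,0,0],"turn": [0,0,0]}])

```text
clock: 32.15
eef_pos: [576.8, -367.3, 0.9]
eef_rot: [-3.141, -0.0, 1.435]
wrist_force: [-0.3, 0.3, -2.4]
finger_gap: 59.2
```

>>> arm_command(deltas=[{"xyz": [0,0,-0.0008],"turn": [0,0,0]},{"xyz": [0,0,0],"turn": [0,0,0]}])

```text
clock: 32.4
eef_pos: [576.9, -367.3, 0.2]
eef_rot: [3.142, -0.0, 1.435]
wrist_force: [-0.7, 0.7, -2.2]
finger_gap: 59.5
```

>>> arm_command(deltas=[{"xyz": [0,0,0],"turn": [0,0,0]},{"xyz": [0,0,0],"turn": [0,0,0]},{"xyz": [0,0,0],"turn": [0,0,0]}], gripper=0.15)

```text
clock: 32.78
eef_pos: [576.9, -367.4, 0.4]
eef_rot: [3.141, 0.0, 1.435]
wrist_force: [-1.1, -0.4, -0.0]
finger_gap: 79.7
```

>>> arm_command(deltas=[{"xyz": [0,0,0.02],"turn": [0,0,0]},{"xyz": [0,0,0.04],"turn": [0,0,0]},{"xyz": [0,0,0.04],"turn": [0,0,0]},{"xyz": [0,0,0],"turn": [0,0,0]},{"xyz": [0,0,0],"turn": [0,0,0]}])

```text
clock: 33.4
eef_pos: [576.7, -367.2, 100.5]
eef_rot: [3.141, 0.0, 1.435]
wrist_force: [0.5, -0.8, -0.1]
finger_gap: 80.1
```

```bash
python3 snap.py w20
python3 - <<'E'
from meas import *
s,c=ld("w20"); im=cv2.cvtColor(c["color"],cv2.COLOR_RGB2BGR)
cv2.imwrite("pics/z20.png",cv2.resize(im[40:240,180:330],None,fx=4,fy=3,interpolation=cv2.INTER_CUBIC))
E
```

```text
33.4 [ 576.7 -367.2  100.5] [3.1415 0.     1.4348] [ 0.5 -0.8 -0.1] 80.08838123849821
```

View pics/z20.png

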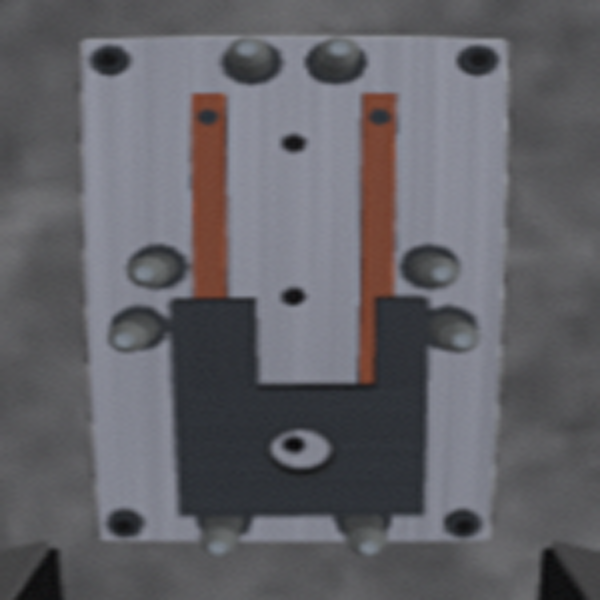

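Run:
```python
from meas import *
uv=np.array([(250,47),(338,47),(147,268),(443,268),(125,336),(463,336),(217,545),(370,547)])/[4,3]+[180,40]
L=[(-10,76.5),(10,76.5),(-33,10),(33,10),(-38,-10),(38,-10),(-18,-76.5),(18,-76.5)]
print(fit(L,cast("w20",uv,39)))
f,th,_,_=fit(L,cast("w20",uv,39))
P=cast("w20",np.array([(171,299),(428,299),(424,515),(180,515)])/[4,3]+[180,40],30)[:,:2]; g=fit([(-30,49),(30,49),(30,-21),(-30,-21)],P);print(g)
R2=np.array([[np.cos(th),-np.sin(th)],[np.sin(th),np.cos(th)]]); print("fork local",R2.T@(g[0]-f),"tongue want",f+R2@[0,37.5])
```

```text
(array([ 583.9, -318.8]), -0.1361, np.float64(1.0), 1.002)
(array([ 578.9, -367.4]), -0.1293, np.float64(0.5), 0.999)
fork local [  1.64029532 -48.82898147] tongue want [ 588.98800828 -281.64677441]
```

Run:
```python
from meas import *
P=cast("w14",np.array([(151,141),(203,172),(117,212),(157,192)])*.64,10)[:,:2]; print(P.round(1)); d=P[1]-P[0]; print(np.degrees(np.arctan2(d[1],d[0])),np.linalg.norm(d)); d=P[0]-P[2]; print(np.degrees(np.arctan2(d[1],d[0]))-90,np.linalg.norm(d))
P=cast("w2",np.array([(287,118),(348,141),(256,192),(319,215)])*.64,10)[:,:2]; print(P.round(1)); d=P[1]-P[0]; print(np.degrees(np.arctan2(d[1],d[0])),np.linalg.norm(d)); d=P[0]-P[2]; print(np.degrees(np.arctan2(d[1],d[0]))-90,np.linalg.norm(d))
```

```text
[[401.4 339.4]
 [447.4 319.9]
 [375.  283.9]
 [410.8 302.2]]
-22.973036832889722 50.020100456701165
-25.437264999365468 61.456333154987234
[[399.1 338.3]
 [444.6 319.2]
 [373.8 283.5]
 [422.2 264.6]]
-22.848724289072134 49.303087367745455
-24.854496111311178 60.40398256712818
```

>>> arm_command(deltas=[{"xyz": [-0.005,0.02,0.01],"turn": [0,0,0]},{"xyz": [-0.013,0.05,0],"turn": [0,0,-0.03]},{"xyz": [-0.015,0.059,0],"turn": [0,0,-0.03]},{"xyz": [-0.015,0.059,0],"turn": [0,0,-0.03]},{"xyz": [-0.015,0.059,0],"turn": [0,0,-0.03]},{"xyz": [-0.015,0.059,0],"turn": [0,0,-0.03]},{"xyz": [-0.015,0.059,0],"turn": [0,0,-0.03]},{"xyz": [-0.015,0.059,0],"turn": [0,0,-0.03]},{"xyz": [-0.015,0.059,0],"turn": [0,0,-0.03]},{"xyz": [-0.015,0.059,0],"turn": [0,0,-0.043]},{"xyz": [-0.014,0.055,0],"turn": [0,0,0]},{"xyz": [-0.01,0.04,0],"turn": [0,0,0]}], gripper=0.15)

```text
clock: 34.95
eef_pos: [413.5, 271.5, 109.5]
eef_rot: [-3.141, 0.001, 1.153]
wrist_force: [0.4, -0.5, 0.2]
finger_gap: 80.0
```

>>> arm_command(deltas=[{"xyz": [-0.006,0.025,-0.02],"turn": [0,0,0]},{"xyz": [0,0.007,-0.03],"turn": [0,0,0]},{"xyz": [0,0,-0.01],"turn": [0,0,0]},{"xyz": [0,0,0],"turn": [0,0,0]},{"xyz": [0,0,0],"turn": [0,0,0]}])

```text
clock: 35.58
eef_pos: [409.4, 301.6, 51.2]
eef_rot: [3.141, -0.001, 1.151]
wrist_force: [-0.2, 0.1, 0.1]
finger_gap: 80.2
```

```bash
python3 snap.py w21
```

```text
35.575 [409.4 301.6  51.2] [ 3.1410e+00 -1.0000e-03  1.1511e+00] [-0.2  0.1  0.1] 80.18184554819625
```

View pics/w21.png

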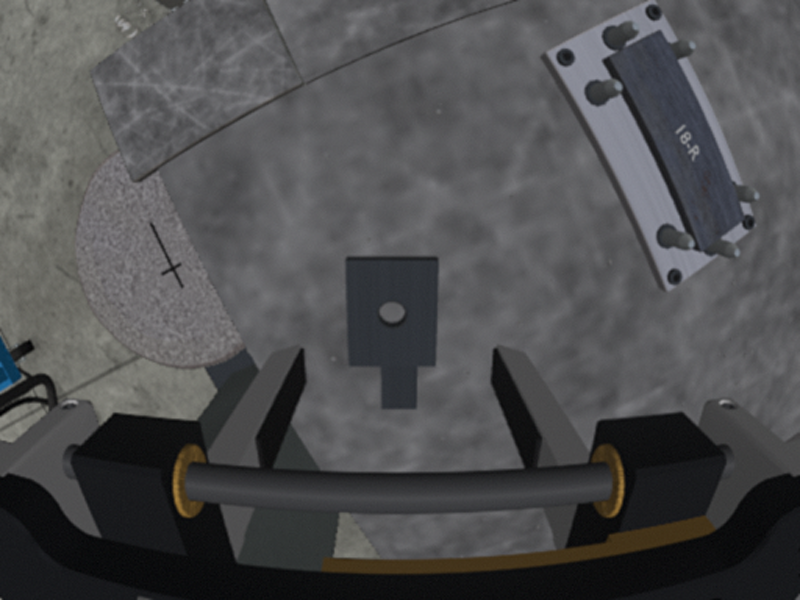

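Run:
```python
from meas import *
print(cast("w21",np.array([(392.5,313)])*.64,5).round(1)); P=cast("w21",np.array([(347,258),(438,258),(436,366),(349,366)])*.64,10)[:,:2]; print(P.round(1).tolist(),fit([(-25,31),(25,31),(25,-31),(-25,-31)],P))
```

```text
[[408.3 301.1   5. ]]
[[399.3, 340.6], [443.8, 320.8], [418.7, 263.1], [372.9, 283.4]] (array([408.7, 302. ]), -0.4203, np.float64(0.8), 1.004)
```

>>> arm_command(deltas=[{"xyz": [-0.0008,0,-0.025],"turn": [0,0,0]},{"xyz": [0,0,-0.026],"turn": [0,0,0]},{"xyz": [0,0,-0.014],"turn": [0,0,0]},{"xyz": [0,0,-0.006],"turn": [0,0,0]},{"xyz": [0,0,0],"turn": [0,0,0]}])

```text
clock: 36.25
eef_pos: [408.3, 301.8, -20.4]
eef_rot: [3.141, -0.0, 1.152]
wrist_force: [-0.2, -0.1, -0.1]
finger_gap: 79.8
```

>>> arm_command(deltas=[{"xyz": [0,0,0],"turn": [0,0,0]},{"xyz": [0,0,0],"turn": [0,0,0]},{"xyz": [0,0,0],"turn": [0,0,0]},{"xyz": [0,0,0],"turn": [0,0,0]},{"xyz": [0,0,0],"turn": [0,0,0]}], gripper=0.75, force=40)

```text
clock: 36.88
eef_pos: [408.0, 301.8, -20.5]
eef_rot: [-3.141, -0.0, 1.152]
wrist_force: [-4.3, 0.6, 6.1]
finger_gap: 49.5
```

>>> arm_command(deltas=[{"xyz": [0,0,0.02],"turn": [0,0,0]},{"xyz": [0,0,0.045],"turn": [0,0,0]},{"xyz": [0.004,-0.015,0.045],"turn": [0,0,0]},{"xyz": [0.014,-0.045,0.02],"turn": [0,0,0.03]},{"xyz": [0.018,-0.058,0],"turn": [0,0,0.03]},{"xyz": [0.018,-0.058,0],"turn": [0,0,0.03]},{"xyz": [0.018,-0.058,0],"turn": [0,0,0.03]},{"xyz": [0.018,-0.058,0],"turn": [0,0,0.03]},{"xyz": [0.018,-0.058,0],"turn": [0,0,0.03]},{"xyz": [0.018,-0.058,0],"turn": [0,0,0.03]},{"xyz": [0.018,-0.058,0],"turn": [0,0,0.03]},{"xyz": [0.015,-0.05,0],"turn": [0,0,0.043]}])

```text
clock: 38.38
eef_pos: [567.1, -216.6, 108.7]
eef_rot: [-3.141, 0.0, 1.435]
wrist_force: [1.1, 0.3, -2.3]
finger_gap: 49.4
```

>>> arm_command(deltas=[{"xyz": [0.014,-0.044,0],"turn": [0,0,0]},{"xyz": [0.006,-0.02,0],"turn": [0,0,0]},{"xyz": [0.0019,-0.0038,0],"turn": [0,0,0]},{"xyz": [0,0,0],"turn": [0,0,0]},{"xyz": [0,0,0],"turn": [0,0,0]}])

```text
clock: 39.0
eef_pos: [588.9, -281.1, 109.3]
eef_rot: [-3.142, -0.0, 1.436]
wrist_force: [0.6, -0.1, -2.8]
finger_gap: 49.7
```

```bash
python3 snap.py w22
python3 - <<'E'
from meas import *
s,c=ld("w22"); im=cv2.cvtColor(c["color"],cv2.COLOR_RGB2BGR)
cv2.imwrite("pics/z22.png",cv2.resize(im[80:300,180:330],None,fx=4,fy=2.7,interpolation=cv2.INTER_CUBIC))
E
```

```text
39.0 [ 588.9 -281.1  109.3] [-3.1415 -0.      1.4358] [ 0.6 -0.1 -2.8] 49.66189827991111
```

View pics/z22.png

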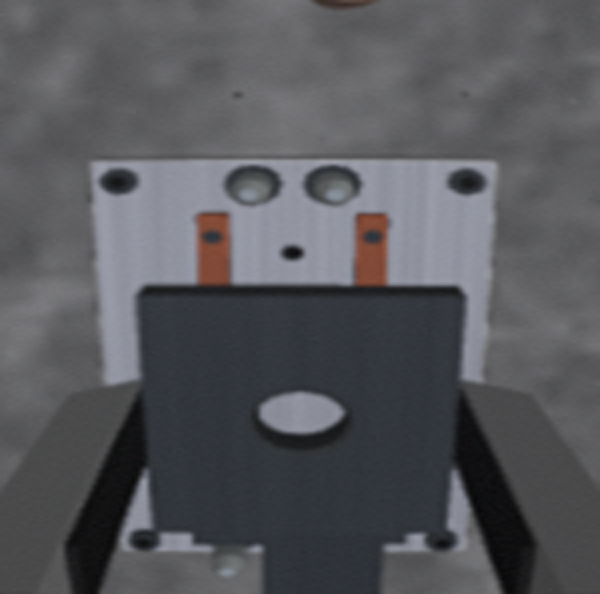

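View pics/w22.png

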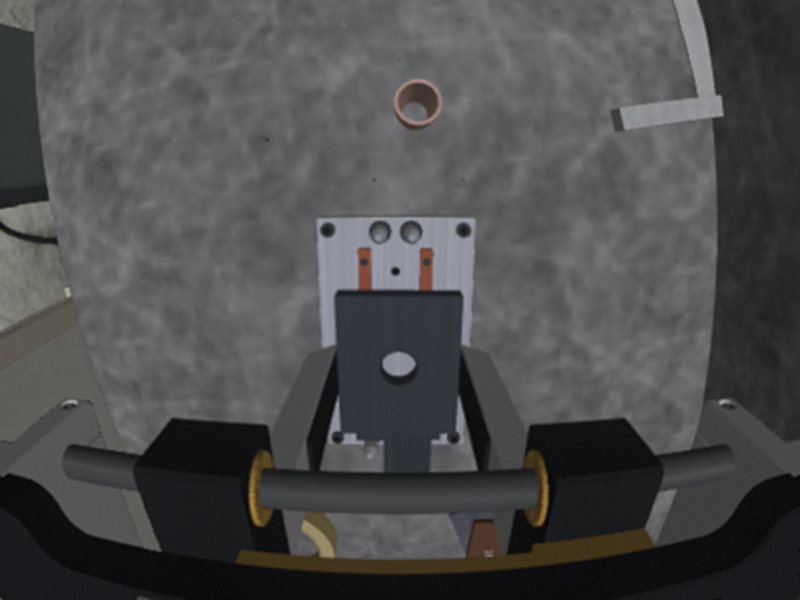

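Run:
```python
from meas import *
P=cast("w22",np.array([(251,190),(337,190)])/[4,2.7]+[180,80],39)[:,:2]; th=-.136; u=np.array([-np.sin(th),np.cos(th)]); print(P,"fixture",P.mean(0)-76.5*u, "target",P.mean(0)-39*u)
P=cast("w22",np.array([(139,294),(463,294),(450,535),(155,535)])/[4,2.7]+[180,80],139.8)[:,:2]; print(P.round(1).tolist(),fit([(-25,31),(25,31),(25,-31),(-25,-31)],P))
P=cast("w22",np.array([(118,181),(468,181)])/[4,2.7]+[180,80],12)[:,:2]; print(P.mean(0), np.arctan2(*(P[1]-P[0])[::-1]))
```

```text
[[ 584.82997235 -241.10462447]
 [ 604.50489767 -243.75645749]] fixture [ 584.29547743 -318.22415876] target [ 589.37977036 -281.07042455]
[[570.5, -247.6], [619.0, -254.2], [611.6, -317.0], [561.7, -310.2]] (array([ 590.7, -282.3]), -0.1309, np.float64(0.8), 1.009)
[ 594.32428621 -242.64634283] -0.13406469913811933
```

>>> arm_command(deltas=[{"xyz": [0,0.0004,-0.025],"turn": [0,0,0]},{"xyz": [0,0,-0.03],"turn": [0,0,0]},{"xyz": [0,0,-0.02],"turn": [0,0,0]},{"xyz": [0,0,-0.01],"turn": [0,0,0]},{"xyz": [0,0,0],"turn": [0,0,0]},{"xyz": [0,0,0],"turn": [0,0,0]}])

```text
clock: 39.8
eef_pos: [589.5, -282.0, 25.4]
eef_rot: [3.14, 0.001, 1.435]
wrist_force: [-0.3, -0.3, -2.4]
finger_gap: 49.5
```

```bash
python3 snap.py w23
```

```text
39.8 [ 589.5 -282.    25.4] [3.1401e+00 6.0000e-04 1.4349e+00] [-0.3 -0.3 -2.4] 49.48249043657197
```

View pics/w23.png

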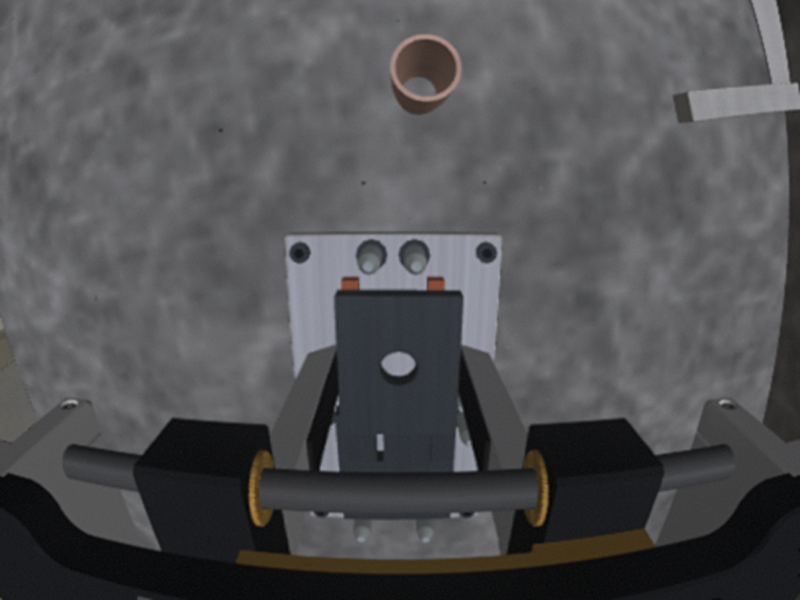

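Run:
```python
from meas import *
s,c=ld("w23"); im=cv2.cvtColor(c["color"],cv2.COLOR_RGB2BGR)
cv2.imwrite("pics/z23.png",cv2.resize(im[140:310,180:330],None,fx=5,fy=3.5,interpolation=cv2.INTER_CUBIC))
P=cast("w23",np.array([(369,264),(415,264)])*.64,39)[:,:2]; th=-.136; u=np.array([-np.sin(th),np.cos(th)]); print(P,"target",P.mean(0)-39*u)
P=cast("w23",np.array([(336,293),(462,293)])*.64,55.9)[:,:2]; print(P,P.mean(0)-31*u)
```

```text
[[ 584.27026409 -241.49265648]
 [ 603.15642687 -244.07029986]] target [ 588.42568083 -281.42136174]
[[ 571.41728183 -247.56585073]
 [ 619.53441368 -254.1127129 ]] [ 591.27283226 -281.55303542]
```

View pics/z23.png

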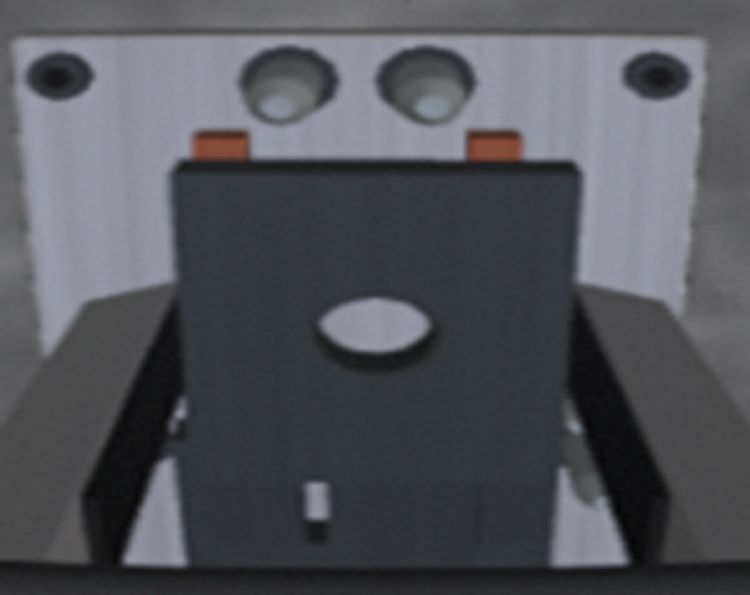

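>>> arm_command(deltas=[{"xyz": [-0.0022,0.0003,-0.002],"turn": [0,0,0]},{"xyz": [0,0,-0.002],"turn": [0,0,0]},{"xyz": [0,0,-0.003],"turn": [0,0,0]},{"xyz": [0,0,0],"turn": [0,0,0]}])

```text
clock: 40.35
eef_pos: [586.6, -281.3, 16.9]
eef_rot: [-3.141, -0.0, 1.435]
wrist_force: [-0.0, 1.1, -2.4]
finger_gap: 49.4
```

```bash
python3 snap.py w24
python3 - <<'E'
from meas import *
s,c=ld("w24"); im=cv2.cvtColor(c["color"],cv2.COLOR_RGB2BGR)
cv2.imwrite("pics/z24.png",cv2.resize(im[140:310,180:330],None,fx=5,fy=3.5,interpolation=cv2.INTER_CUBIC))
E
```

```text
40.35 [ 586.6 -281.3   16.9] [-3.1410e+00 -2.0000e-04  1.4348e+00] [-0.   1.1 -2.4] 49.42371804226806
```

View pics/z24.png

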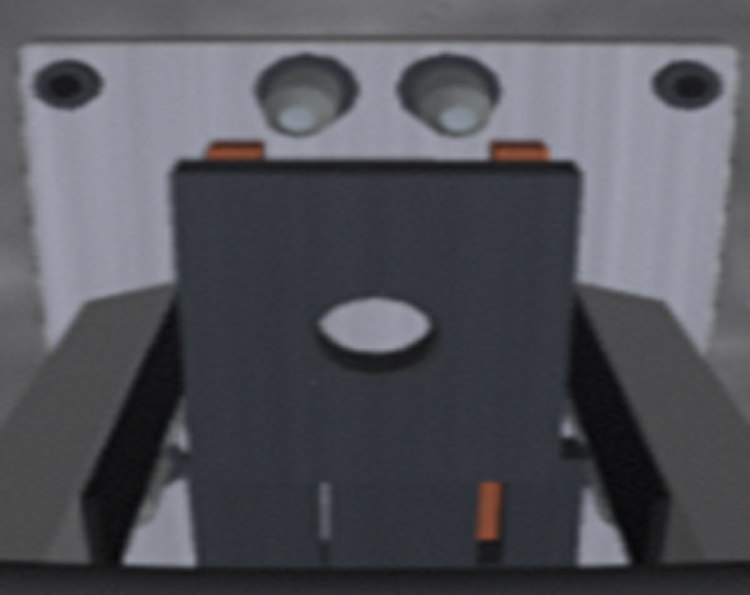

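>>> arm_command(deltas=[{"xyz": [0.0006,0,-0.004],"turn": [0,0,0]},{"xyz": [0,0,-0.003],"turn": [0,0,0]},{"xyz": [0,0,-0.003],"turn": [0,0,0]},{"xyz": [0,0,0],"turn": [0,0,0]}])

```text
clock: 40.9
eef_pos: [587.2, -281.3, 6.9]
eef_rot: [-3.141, -0.0, 1.435]
wrist_force: [-0.7, 0.0, -1.9]
finger_gap: 49.6
```

>>> arm_command(deltas=[{"xyz": [0,0,-0.003],"turn": [0,0,0]},{"xyz": [0,0,-0.002],"turn": [0,0,0]},{"xyz": [0,0,-0.0015],"turn": [0,0,0]},{"xyz": [0,0,0],"turn": [0,0,0]}])

```text
clock: 41.4
eef_pos: [587.3, -281.4, 0.6]
eef_rot: [-3.141, -0.0, 1.435]
wrist_force: [-0.3, 0.8, -2.1]
finger_gap: 49.6
```

>>> arm_command(deltas=[{"xyz": [0,0,-0.0009],"turn": [0,0,0]},{"xyz": [0,0,0],"turn": [0,0,0]}])

```text
clock: 41.65
eef_pos: [587.3, -281.4, -0.2]
eef_rot: [-3.142, 0.0, 1.435]
wrist_force: [-0.1, 0.4, -2.3]
finger_gap: 49.7
```

>>> arm_command(deltas=[{"xyz": [0,0,0],"turn": [0,0,0]},{"xyz": [0,0,0],"turn": [0,0,0]},{"xyz": [0,0,0],"turn": [0,0,0]}], gripper=0.25)

```text
clock: 42.02
eef_pos: [587.5, -281.5, 0.0]
eef_rot: [3.141, 0.0, 1.435]
wrist_force: [0.6, -1.0, -1.3]
finger_gap: 70.2
```

>>> arm_command(deltas=[{"xyz": [0,0,0.02],"turn": [0,0,0]},{"xyz": [0,0,0.04],"turn": [0,0,0]},{"xyz": [0,-0.03,0.04],"turn": [0,0,0]},{"xyz": [0,-0.04,0.02],"turn": [0,0,0]},{"xyz": [0,-0.03,0],"turn": [0,0,0]},{"xyz": [0,0,0],"turn": [0,0,0]},{"xyz": [0,0,0],"turn": [0,0,0]}])

```text
clock: 42.9
eef_pos: [587.5, -380.7, 120.4]
eef_rot: [3.141, -0.0, 1.435]
wrist_force: [-0.1, -0.1, 0.0]
finger_gap: 70.5
```

```bash
python3 snap.py w25
python3 - <<'E'
from meas import *
from cell import *
s,c=ld("w25"); im=cv2.cvtColor(c["color"],cv2.COLOR_RGB2BGR)
cv2.imwrite("pics/z25.png",cv2.resize(im[20:240,170:340],None,fx=4,fy=2.7,interpolation=cv2.INTER_CUBIC))
c=camera("scene");im=cv2.cvtColor(c["color"],cv2.COLOR_RGB2BGR)
cv2.imwrite("pics/s5.png",cv2.resize(im[110:300,160:440],None,fx=2.85,fy=2.85,interpolation=cv2.INTER_CUBIC))
E
```

```text
42.9 [ 587.5 -380.7  120.4] [ 3.1414e+00 -1.0000e-04  1.4351e+00] [-0.1 -0.1  0. ] 70.48637123389005
```

View pics/z25.png

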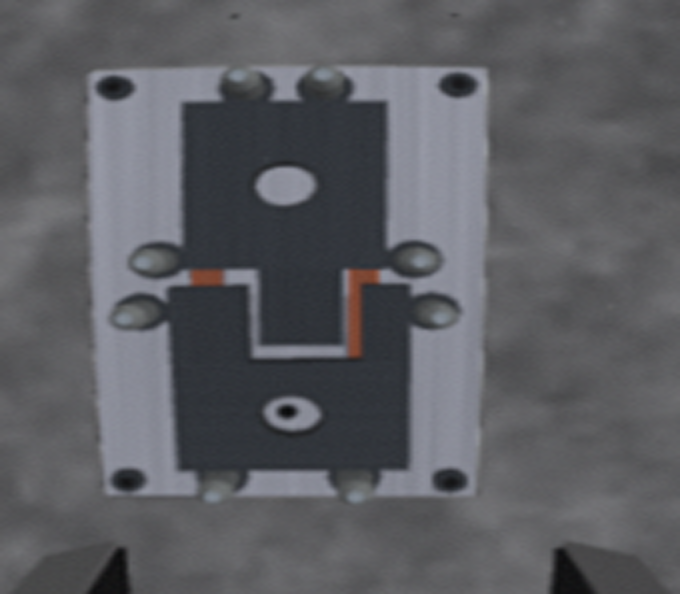

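View pics/s5.png

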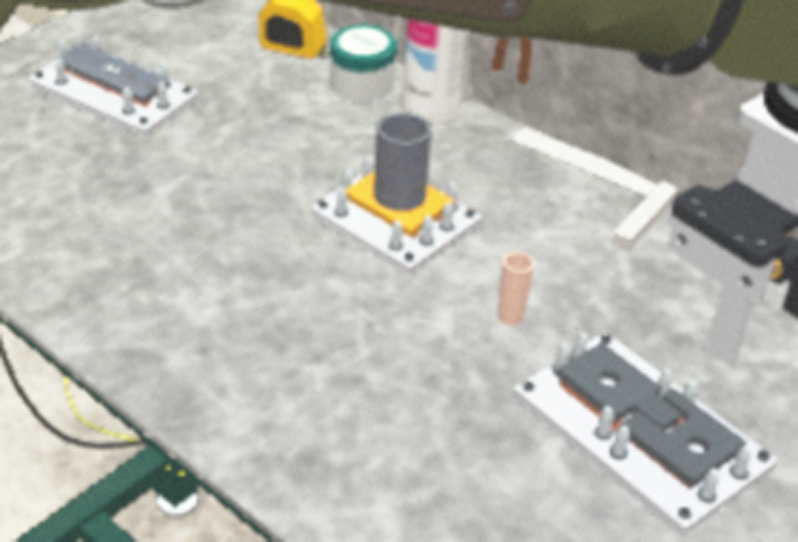

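Run:
```python
from meas import *
k=lambda a:np.array(a)/[4,2.7]+[170,20]
L=[(-10,76.5),(10,76.5),(-33,10),(33,10),(-38,-10),(38,-10),(-18,-76.5),(18,-76.5)]
f,th,r,sc=fit(L,cast("w25",k([(240,73),(327,73),(144,261),(430,261),(124,316),(449,316),(212,496),(355,496)]),39)); print(f,th,r,sc)
R2=np.array([[np.cos(th),-np.sin(th)],[np.sin(th),np.cos(th)]])
for z in(20,30,40):
  g=fit([(-30,49),(30,49),(30,-21),(-30,-21)],cast("w25",k([(167,287),(411,285),(410,470),(177,470)]),z)); t=fit([(-25,31),(25,31),(25,-31),(-25,-31)],cast("w25",k([(183,101),(387,101),(386,269),(184,269)]),z))
  print(z,"fork",R2.T@(g[0]-f),g[1:],"tongue",R2.T@(t[0]-f),t[1:])
uv=np.array([(356,307),(437,307),(397,348),(367,336),(426,336)])*.64
for z in(105,):
  P=cast("w17",uv,z)[:,:2]; A=np.c_[2*P,np.ones(len(P))]; x=np.linalg.lstsq(A,(P**2).sum(1),rcond=None)[0]; print(z,x[:2],np.sqrt(x[2]+x[0]**2+x[1]**2))
P=cast("w17",np.array([(375,205),(413,205),(340,229),(449,229)])*.64,39)[:,:2]; print(fit([(-14,48),(14,48),(-38,33),(38,33)],P))
```

```text
[ 584.3 -319.3] -0.1405 1.5 1.008
20 fork [  1.07503747 -50.44654889] (-0.1283, np.float64(1.4), 1.033) tongue [-0.72476827 37.97268375] (-0.1395, np.float64(1.2), 1.028)
30 fork [  1.41705637 -48.58026298] (-0.1283, np.float64(0.3), 0.999) tongue [-0.3296977  37.32159294] (-0.1395, np.float64(0.4), 0.994)
40 fork [  1.77307908 -46.81299169] (-0.1283, np.float64(1.4), 0.965) tongue [ 0.06537288 36.67050213] (-0.1395, np.float64(1.4), 0.96)
105 [646.656504   -16.30431677] 22.677307194702724
(array([645.3, -11.9]), 0.0087, np.float64(1.4), 0.975)
```

Run:
```python
from cell import *
print(sign_off(), read_state()["clock"])
```

```text
the job is handed in; nothing more can be done
the job is handed in; nothing more can be done
```

The job is handed in after about 43 s of the 131 s allowed. All four plates lie in their fixtures, the pipe stands on the short plate, and the nozzle was never touched.

**Last checks:**

| Part | Measured position | Target |
|---|---|---|
| Forked plate (in joint_fixture) | (1.4, −48.6) mm, 0.01 rad of turn | (0, −47.5) mm |
| Tongue plate (in joint_fixture) | (−0.3, 37.3) mm | (0, 37.5) mm |
| Short plate (world) | (645.4, −15.3) mm | (645.0, −15.1) mm, the fixture centre |
| Pipe (world) | about (646, −16) mm | (645.4, −15.3) mm, the middle of the short plate |

- **Fork and tongue:** The size of the plates in the picture matches a top surface at z ≈ 30 mm, so both lie on the rails. The tongue is inside the fork with a visible gap on both sides.
- **Long bar:** I checked it only by eye; it lies between all six pins.
- **Nozzle:** It is still standing in the last pictures, but I did not measure its position again. The gripper was retracted and touched nothing.

**What failed or disagreed:**

- **Finger length:** The fingertips are about 22 mm behind the reported TCP, not 11 mm ahead of it as the text says. My first grasp of the short plate therefore closed above it.
- **Table contact:** Finding the true height gave a table contact of about 52 N vertical (56 N in total). All later grasps used the corrected height.
- **Top camera:** It disagreed with the wrist camera by a few millimetres, so I worked from the wrist camera.
- **Late pin fits:** Two fits, in the pictures taken with the forked plate held and after the pipe was released, came out 3–4% too small. I set those aside for the earlier, consistent ones. The pipe's position also comes from that last picture, whose circle came out 1.3 mm small in radius.
- **Tongue plate:** It was about 2.8 mm off to the side just above the pins. I corrected this before lowering it.

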